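# Load a dopped stone into the sprung chuck with tongs

### The job

Using the sprung tongs, and never the gripper's own fingers, take the brass dop with the green stone out of the wooden rack, set its pin into the brass collet of the sprung chuck and press it down until the stiff collet is fully home and the dop's collar lies flush on the chuck's face. Press firmly but no harder than about 22 N, and squeeze the stone gently. Then let it go and stand the tongs back upright in the well of their blue stand, leaving the other two dops in the rack and the jar where they are.

Things in the scene. Friction and masses are not known exactly. Their poses are not given: they have to be found in the camera images.
- tongs: Sprung parallel tongs, 140 mm tall, 0.12 kg, standing on their tips in the stand. Origin at tip level, midway between the open tips; z up the tongs, y the closing direction. Two flat legs 6 mm thick (y), 14 mm wide (x), inner gap 34 mm and outer width 46 mm at rest. They stay parallel: squeezing the pads by d narrows the gap by d. This frame goes with the leg at +y.
- tongs_grip (a point): Point 105 mm above the tips, midway between the legs when open: pinch the black pads here along the tongs' y. Pads: 22 mm wide (x), 86 to 128 mm above the tips, flat outer faces 46 mm apart at rest. Spring: 4 N at rest plus 0.4 N per mm of squeeze (12 N when shut on a 16 mm stone, pads 28 mm apart). Pads held 38 mm apart: tongs in hand, gap 26 mm.
- tong_arm: The other, moving leg of the tongs (at -y), sliding along y towards the first. Its origin coincides with that of the tongs when open and moves to +y by the squeeze, 0 to 30 mm.
- stand: Fixed blue steel stand for the tongs. Origin under its centre, z up. Open rectangular well in the top: 64 mm long along y, 28 mm wide along x, floor 8 mm above the bench, rim 50 mm above the bench, walls 8 mm thick. The tongs stand in it with their closing direction along the stand's y.
- rack: Fixed wooden rack 170 x 50 x 36 mm, origin under its centre, long along its x, with three 14 mm holes 55 mm apart in its 36 mm high top, each loosely holding a dop.
- dop_green: Dop to load, 60 g: brass pin 10 mm thick, 26 mm long with 4 mm tapered foot, under a round collar 30 mm across, 5 mm thick; on it a green stone 16 mm square, 16 mm tall plus a 3 mm crown. Origin on the axis at the collar's underside; z up; x, y square to the stone's sides. Shut tongs rest their tips on the collar beside the stone and push it. A tong leg pressing over 40 N chips it.
- dop_red: Same dop with a red stone; leave it in the rack.
- dop_amber: Same dop with an amber stone; leave it in the rack.
- collet_mouth (a point): Centre of the hole in the top face of the brass push-in collet, a 24 mm square block in the middle of the chuck, standing 6 to 10 mm proud of the chuck's face at the start; z up. Hole 11.6 mm wide, 1.5 mm chamfer, 31 mm deep: the dop's pin drops in freely until its collar rests on this face.
- collet (a joint): How far the collet is pushed into the chuck, m: 0 = 10 mm proud, 0.010 = flush (fully home). Starts at 0 to 0.004. It is stiff: it slides only under about 16 N and stays where it is left.
- chuck_mouth (a point): Centre of the flat top face of the steel chuck (46 mm square, 34 mm tall block round the collet, face 72 mm above the bench unloaded); z up. When the job is done the dop's collar lies flush on this face.
- quill (a joint): How far the whole chuck has sunk on its spring, m: 0 unloaded, grows downwards. It starts to sink at 3 N and sinks 1 mm for each further 6 N, so it gives way while the collet is pushed in; more than 3.5 mm (24 N) is overloaded.
- base: Fixed white base 90 x 90 x 24 mm under the sprung chuck, with a dark boss to 30 mm height; origin under its centre, z up.
- jar: Small amber jar with white lid, 48 mm in diameter, 60 mm tall, origin at the centre of its underside; leave it alone.

How it is judged:
By the outcome, as a careful person would: the job done as asked, in the order asked, and still so for the second after the job is handed in, with the robot touching nothing.
It also fails if it takes over 69 s, if anything falls off the work surface, if the arm or the gripper's body presses on something with over 40 N, if the wrist force passes 120 N, or if a joint passes its speed limit or range.

### The arm

A 6-joint arm with a two-finger parallel gripper is mounted at the origin on the work surface. World frame = base frame: x ahead of the robot, y to its left, z up, the work surface at z = 0. Lengths are in m, angles in rad, forces in N, time in s.
With the tool pointing down it reaches from about 0.35 to 1 m from the base axis. Payload 7.1 kg.
Tool frame: the origin (TCP) lies on the centre line of the jaws, within the pads' length; the fingertips stand 8 mm ahead of it and the grasp point (between the pads) lies 11 mm behind it; y points along the fingers, z is the direction in which the jaws open and shut, and the axes are right-handed (so a half turn about y gives the same grasp; the last joint's range is limited). The gripper opens to 85 mm and grips with 20 to 120 N. Pads are 22 mm wide; open, the fingers measure 114 mm over their backs; the gripper's body (76 mm by 85 mm) begins 54 mm behind the grasp point. The pads swing forward as they close: fully open they stand 13 mm farther back than shut.
Start: joints at [-1.269, 0.423, 1.63, -0, 1.089, -0.019], TCP at [0.197, -0.593, 0.239] pointing down, gripper open.
Joint ranges: [-3, 3], [-0.9, 2.11], [0.09, 2.58], [-1.31, 4.45], [0.11, 2.69], [-2.54, 2.54]. Speed limits (rad/s): [2.39, 2.39, 3.01, 3.14, 3.14, 3.14].

### API

Orientations are given as a unit quaternion [w, x, y, z].
In Python, from rig import manip gives the robot as it stands. The module is installed in compiled form; this text tells all that it offers.
- The arm moves only by the tool apply_moves, never from a script. Its argument "motion" is a list of rows, each an object of numbers: "dx", "dy", "dz": the shift along the tool's x, y, z scaled (see below); "roll": the turn about the tool's y scaled (see below); "hand": the closure, from 0 (fully open) to 1 (shut). In form: [{"dx": .., "dy": .., "dz": .., "roll": .., "hand": ..}, ...]. A call has 1 to 8 rows; each row shifts and turns the pose as measured when the row begins, along the tool's axes as they then stand; what a row does not reach is not made up. The controller multiplies each number of a shift by 1 m and each number of a turn by 8 degrees. A row lasts 1/8 s, in which the tool goes at most 62.5 mm and 10.7 degrees, less where a joint would pass 70% of its speed; a pose out of reach is approached as far as the arm can. A call with a number of a shift or a turn outside -1 to 1 is refused whole. A call with a gripper value outside its range is refused whole. The fingers move at their own pace and stop on an object; "squeeze" is the grip in N (left out, the last holds). Time passes only in rows, so rows that do not move let the fingers close. It gives the time, the measured TCP pose, the force and the opening at its end, in the units of the state.
- manip.state(): the state, without advancing time (a new reading comes with each control period).
- manip.snapshot(name): name is "side" or "top"; returns the picture (420x560x3 uint8, blue, green, red); there is no depth.
- manip.camera_info(name): a dict with "vfov" (degrees; the focal length in pixels is half the picture's height over the tangent of half this angle, whatever the lens; pixels are square), "cx", "cy" (the principal point, pixels), "extrinsics" (4x4, takes a point from camera to world coordinates). Camera axes: x right, y down, z forward; pixel columns grow to the right and rows downward; lengths in m; the calibration is good to about 2 mm. A picture is of the moment at which its call begins. camera_info takes no time and is no camera call.
- manip.finish_job(): hands the job in, once; it reports no verdict.
The state is a dict: "time": time; "q": joint angles; "qd": joint speeds; "effort": joint torques, N m; "eef_pos": TCP position; "tcp_rot": TCP orientation; "wrist_force": force on the tool from outside, world axes, zero at the start; "wrist_torque": the same for the moment, N m; "grip_width": opening from 0.0 (shut) to 1.0 (fully open).
Only numpy, scipy, OpenCV 4.12 (cv2) and the standard library are available. Lean on these libraries where they do the work, as an engineer would, in place of code of your own. Each camera call takes 0.05 s, during which the arm holds its last target.

## Working session

There is one attempt and no reset: what is moved stays moved. The work goes in short steps, Python scripts to look and compute and a tool call to move; the robot and the scene stay as the last step left them, time stands still between calls to the robot, and variables do not carry over. Pictures are saved under pics/ and viewed, and the job is handed in when it is done.

Besides the shell and the picture viewer there is one more tool, called after "Emit:" in YAML: its name, and indented under it one key for each argument. apply_moves: Moves the arm, as the interface text tells. Shifts and turns lie within -1 to 1; 1 stands for 1 m of shift or 8 degrees of turn. Its arguments: {"type":"object","properties":{"motion":{"type":"array","items":{"type":"object","properties":{"dx":{"type":"number","minimum":-1,"maximum":1},"dy":{"type":"number","minimum":-1,"maximum":1},"dz":{"type":"number","minimum":-1,"maximum":1},"roll":{"type":"number","minimum":-1,"maximum":1},"hand":{"type":"number"}}}},"squeeze":{"type":"number"}},"required":["motion"]}

```bash
mkdir -p pics; ls; python3 - <<'E'
from rig import manip
import cv2, numpy as np
s=manip.state(); print(s)
for n in("side","top"):
    cv2.imwrite(f"pics/{n}0.png",manip.snapshot(n)); c=manip.camera_info(n); print(n,c)
E
```

```text
pics
{'time': 0.0, 'q': array([-1.26898219e+00,  4.23847396e-01,  1.63067890e+00, -1.17472721e-05,
        1.08864218e+00, -1.90169027e-02]), 'qd': array([-0.00143069,  0.00160973,  0.00041925, -0.00034977,  0.00059791,
       -0.00020255]), 'effort': array([ 1.23939612e-03, -5.57381094e+01, -2.81739807e+01, -1.04189880e-04,
        7.41803757e-03, -2.58225680e-05]), 'eef_pos': array([ 0.19694789, -0.59258867,  0.23854597]), 'tcp_rot': array([ 0.11286475, -0.11302906,  0.69857877, -0.69747665]), 'wrist_force': array([-0.88835292,  0.52738305, -0.78627536]), 'wrist_torque': array([ 0.06874547, -0.00849258,  0.01800917]), 'grip_width': 1.0012795365513487}
side {'vfov': 46.028840894864416, 'cx': 285.3984476640422, 'cy': 215.77259467959803, 'extrinsics': array([[-0.94090566, -0.26490987,  0.21099595,  0.44476364],
       [-0.33851036,  0.71658822, -0.60984594,  0.50795782],
       [ 0.01035699, -0.64523181, -0.76391665,  0.74597052],
       [ 0.        ,  0.        ,  0.        ,  1.        ]])}
top {'vfov': 55.2418875871019, 'cx': 284.1601244177615, 'cy': 207.76430613659198, 'extrinsics': array([[-0.0074312 , -0.99133875,  0.13111928,  0.52116021],
       [-0.99946134,  0.01155483,  0.03071667, -0.00633444],
       [-0.03196569, -0.13082039, -0.99089062,  0.88189761],
       [ 0.        ,  0.        ,  0.        ,  1.        ]])}
```

View pics/side0.png

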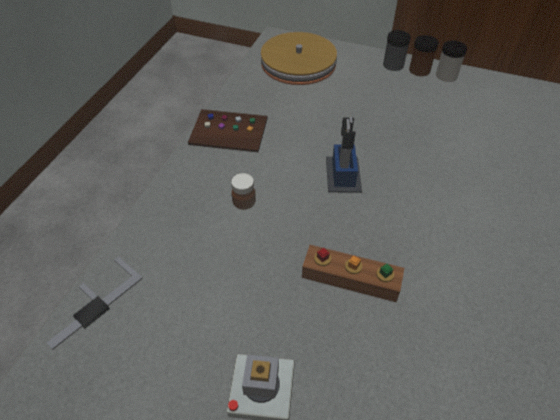

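View pics/top0.png

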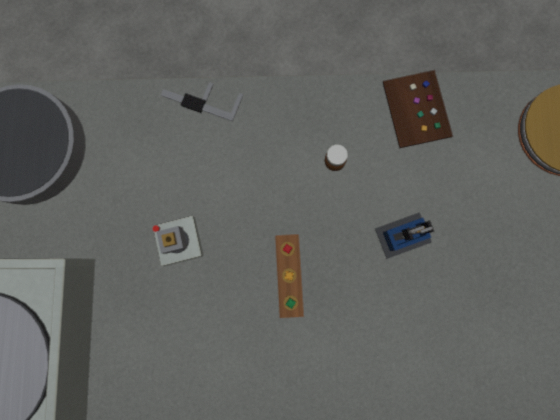

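```bash
cat > h.py <<'E'
import cv2, numpy as np
from rig import manip
def cam(n):
    c=manip.camera_info(n); f=210/np.tan(np.radians(c['vfov'])/2); return f,c['cx'],c['cy'],np.array(c['extrinsics'])
def ray(n,u,v):
    f,cx,cy,E=cam(n); d=E[:3,:3]@np.array([(u-cx)/f,(v-cy)/f,1]); return E[:3,3],d
def onz(n,u,v,z):
    o,d=ray(n,u,v); return o+d*(z-o[2])/d[2]
def proj(n,p):
    f,cx,cy,E=cam(n); q=E[:3,:3].T@(np.array(p)-E[:3,3]); return np.array([cx+f*q[0]/q[2],cy+f*q[1]/q[2]])
def tri(a,b):
    (o1,d1),(o2,d2)=ray('top',*a),ray('side',*b)
    t=np.linalg.lstsq(np.c_[d1,-d2],o2-o1,rcond=None)[0]
    p,q=o1+d1*t[0],o2+d2*t[1]; return (p+q)/2,np.linalg.norm(p-q)
def crop(img,u,v,w,h,s,name):
    c=img[max(0,v-h):v+h,max(0,u-w):u+w]; cv2.imwrite(name,cv2.resize(c,None,fx=s,fy=s,interpolation=cv2.INTER_CUBIC))
E
python3 - <<'E'
import cv2,numpy as np
t=cv2.imread('pics/top0.png');s=cv2.imread('pics/side0.png')
def C(i,u,v,r=35,k=5):
    return cv2.resize(i[v-r:v+r,u-r:u+r],None,fx=k,fy=k,interpolation=cv2.INTER_CUBIC)
s2=cv2.copyMakeBorder(s,0,60,0,0,cv2.BORDER_CONSTANT)
a=np.hstack([C(t,171,239,30,4),C(t,408,235,30,4),C(t,289,276,45,4)[:240*1,:] if 0 else cv2.resize(C(t,289,276,45,4),(240,240))])
b=np.hstack([C(s2,261,385,40,3),C(s2,345,155,40,3),C(s2,353,270,40,3)])
a=np.clip(a.astype(float)*1.6,0,255).astype(np.uint8);b=np.clip(b.astype(float)*1.6,0,255).astype(np.uint8)
cv2.imwrite('pics/crop0.png',np.vstack([a,b]))
E
```

```text
(no output)
```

View pics/crop0.png

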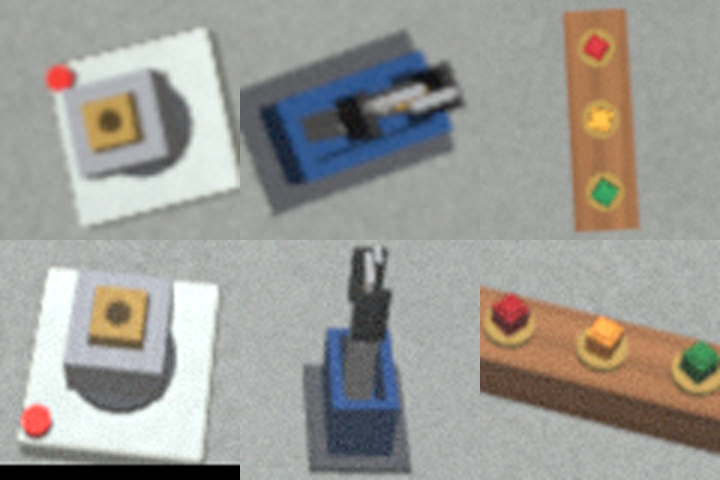

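```bash
python3 - <<'E'
from h import *
for n in("top","side"):
    a=np.mean([manip.snapshot(n).astype(float) for _ in range(5)],0); np.save(f"pics/{n}0.npy",a)
    cv2.imwrite(f"pics/{n}avg.png",a)
T=np.load('pics/top0.npy').astype(np.float32);S=np.load('pics/side0.npy').astype(np.float32)
def blob(img,u,v,r,fn,k=8):
    c=cv2.resize(img[v-r:v+r,u-r:u+r],None,fx=k,fy=k,interpolation=cv2.INTER_CUBIC)
    m=fn(c[...,0],c[...,1],c[...,2]).astype(np.uint8)
    cs,_=cv2.findContours(m,cv2.RETR_EXTERNAL,cv2.CHAIN_APPROX_NONE); q=max(cs,key=cv2.contourArea)
    M=cv2.moments(q); cen=np.array([M['m10']/M['m00'],M['m01']/M['m00']])
    box=cv2.boxPoints(cv2.minAreaRect(q))
    f=lambda p:(np.array(p)+.5)/k-.5+[u-r,v-r]
    return f(cen),f(box),M['m00']/k/k
for name,fn,a,b,z in[
 ('green',lambda b,g,r:(g>1.4*r)&(g>1.2*b)&(g>40),(290,303),(387,271),.057),
 ('red',lambda b,g,r:(r>2*g)&(r>2*b)&(r>60),(288,248),(323,256),.057),
 ('brass',lambda b,g,r:(r>1.6*b)&(r>60),(170,239),(261,370),.080),
 ]:
    for n,i,uv in(('top',T,a),('side',S,b)):
        c,box,A=blob(i,*uv,12,fn)
        P=[onz(n,*p,z) for p in box]
        print(name,n,c.round(2),'A',round(A,1),onz(n,*c,z).round(4)); print([p[:2].round(4).tolist() for p in P],'ang',[round(np.degrees(np.arctan2(*(P[j+1]-P[j])[[1,0]])),1) for j in(0,1)],[round(np.linalg.norm(P[j+1]-P[j]),4) for j in (0,1)])
        if n=='top': ct=c
    p,e=tri(ct,c);print(' tri',p.round(4),round(e,4))
E
```

```text
green top [290.3 302.9] A 54.1 [0.4373 0.0083 0.057 ]
[[0.435, 0.0189], [0.4477, 0.0102], [0.4395, -0.0024], [0.4268, 0.0062]] ang [np.float64(-34.2), np.float64(-123.0)] [np.float64(0.0154), np.float64(0.0151)]
green side [385.94 269.56] A 90.3 [0.4372 0.0105 0.057 ]
[[0.4492, 0.015], [0.4402, -0.0044], [0.4254, 0.0067], [0.4344, 0.0257]] ang [np.float64(-114.9), np.float64(143.3)] [np.float64(0.0213), np.float64(0.0185)]
 tri [0.437  0.0084 0.0541] 0.0002
red top [287.06 248.35] A 50.9 [0.5465 0.0139 0.057 ]
[[0.5441, 0.0245], [0.557, 0.0165], [0.5489, 0.0035], [0.5361, 0.0115]] ang [np.float64(-32.0), np.float64(-121.8)] [np.float64(0.0152), np.float64(0.0153)]
red side [322.8  252.69] A 73.3 [0.5467 0.0138 0.057 ]
[[0.558, 0.0157], [0.549, -0.0007], [0.5356, 0.0111], [0.5447, 0.0273]] ang [np.float64(-118.7), np.float64(138.4)] [np.float64(0.0188), np.float64(0.0179)]
 tri [0.5466 0.0139 0.0573] 0.0002
brass top [168.44 239.18] A 142.9 [0.5662 0.2522 0.08  ]
[[0.5748, 0.268], [0.5808, 0.2428], [0.5574, 0.2363], [0.5515, 0.2614]] ang [np.float64(-76.7), np.float64(-164.6)] [np.float64(0.0259), np.float64(0.0242)]
brass side [260.18 369.99] A 295.2 [0.5664 0.2535 0.08  ]
[[0.5747, 0.2689], [0.582, 0.2436], [0.5581, 0.2379], [0.5514, 0.2632]] ang [np.float64(-73.8), np.float64(-166.6)] [np.float64(0.0264), np.float64(0.0246)]
 tri [0.5665 0.2528 0.0783] 0.0004[ WARN:0@2.884] global loadsave.cpp:1063 imwrite_ Unsupported depth image for selected encoder is fallbacked to CV_8U.
```

```bash
python3 - <<'E'
from h import *
T=np.load('pics/top0.npy').astype(np.float32);S=np.load('pics/side0.npy').astype(np.float32)
def C(i,u0,v0,w,h,k): 
    return np.clip(cv2.resize(i[v0:v0+h,u0:u0+w],None,fx=k,fy=k,interpolation=cv2.INTER_CUBIC)*1.7,0,255)
a=C(T,375,205,66,60,12); b=C(S,310,105,66,90,6.6)
for k in range(0,66,5): cv2.putText(a,str(375+k),(k*12,8),0,.3,(0,0,255)); 
for k in range(0,60,5): cv2.putText(a,str(205+k),(0,k*12+8),0,.3,(0,0,255))
for k in range(0,66,5): cv2.putText(b,str(310+k),(int(k*6.6),8),0,.3,(0,0,255)); 
for k in range(0,90,5): cv2.putText(b,str(105+k),(0,int(k*6.6)+8),0,.3,(0,0,255))
cv2.imwrite('pics/tt.png',a.astype(np.uint8));cv2.imwrite('pics/ts.png',b.astype(np.uint8))
E
```

```text
(no output)
```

View pics/tt.png

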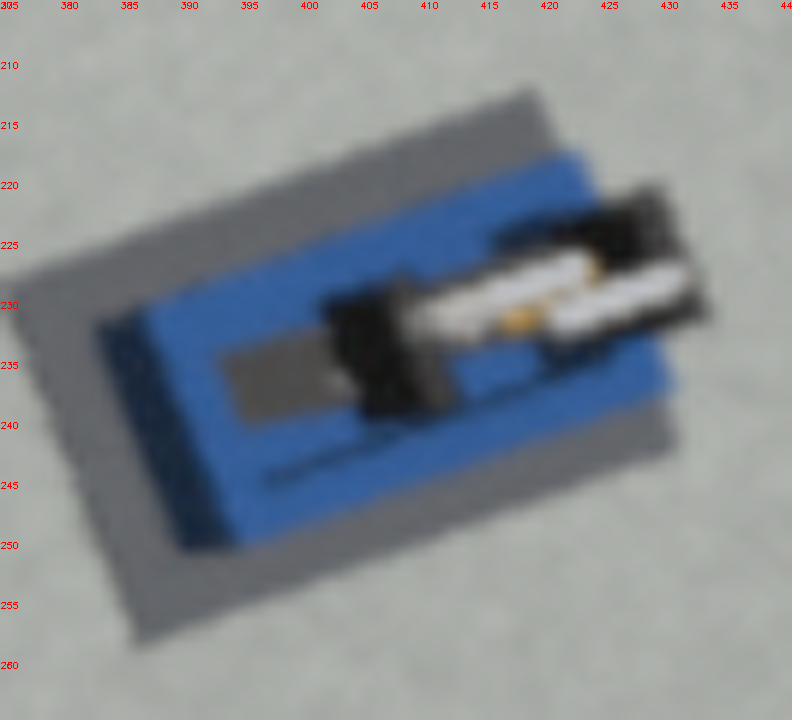

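View pics/ts.png

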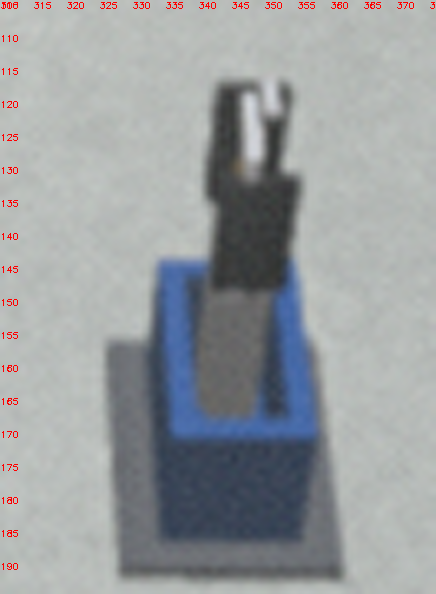

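```bash
python3 - <<'E'
from h import *
def pr(l,n,pts,z):
    P=[onz(n,*p,z) for p in pts]; d=P[1]-P[0]
    print(l,n,[p[:2].round(4).tolist() for p in P],'mid',((P[0]+P[1])/2)[:2].round(4),'len',round(np.linalg.norm(d),4),'ang',round(np.degrees(np.arctan2(d[1],d[0])),1))
pr('nearbot','top',[(401,230),(405,239.5)],.094)
pr('fartop','top',[(429,219.5),(433,231)],.136)
pr('nearbot','side',[(340.5,147.3),(352,148.7)],.094)
pr('neartop','side',[(343,131),(354.3,132)],.136)
pr('fartop','side',[(341.5,116.8),(353,118)],.136)
pr('rimL','top',[(386,230),(394,250)],.05)
pr('rimR','top',[(423,217),(430.8,237)],.05)
pr('rimnear','side',[(335.5,170),(357.3,171)],.05)
pr('rimfar','side',[(334,144),(353.5,145)],.05)
pr('plate','top',[(375,228),(386,258)],.0)
pr('plate2','top',[(419,212),(431,242)],.0)
T=np.load('pics/top0.npy').astype(np.float32);S=np.load('pics/side0.npy').astype(np.float32)
# hole
for n,i,(u,v) in(('top',T,(169,239)),('side',S,(260,369))):
    c=cv2.resize(i[v-12:v+12,u-12:u+12],None,fx=8,fy=8,interpolation=cv2.INTER_CUBIC)
    m=(c[...,2]<95).astype(np.uint8) 
    nlab,l,st,ce=cv2.connectedComponentsWithStats(m)
    for j in range(1,nlab):
        print(n,st[j],(ce[j]+.5)/8-.5+[u-12,v-12])
    r=c[...,2]; print(np.percentile(r,[1,5,20,50,90]))
for n,i,(u,v) in(('top',T,(169,239)),('side',S,(260,370))):
    print(n);print(i[v-8:v+9,u-8:u+9,2].astype(int))
E
```

```text
nearbot top [[0.5791, -0.2094], [0.5605, -0.2162]] mid [ 0.5698 -0.2128] len 0.0198 ang -159.7
fartop top [[0.5949, -0.2507], [0.5736, -0.2568]] mid [ 0.5842 -0.2538] len 0.0222 ang -164.0
nearbot side [[0.583, -0.2151], [0.5608, -0.219]] mid [ 0.5719 -0.2171] len 0.0225 ang -169.9
neartop side [[0.5821, -0.2143], [0.5613, -0.219]] mid [ 0.5717 -0.2167] len 0.0213 ang -167.3
fartop side [[0.5962, -0.2543], [0.5742, -0.2586]] mid [ 0.5852 -0.2564] len 0.0224 ang -168.9
rimL top [[0.5826, -0.1901], [0.5415, -0.2047]] mid [ 0.562  -0.1974] len 0.0436 ang -160.5
rimR top [[0.6087, -0.2669], [0.5673, -0.2806]] mid [ 0.588  -0.2737] len 0.0435 ang -161.7
rimnear side [[0.5835, -0.1953], [0.5418, -0.2078]] mid [ 0.5626 -0.2015] len 0.0435 ang -163.3
rimfar side [[0.608, -0.2691], [0.5687, -0.2804]] mid [ 0.5883 -0.2747] len 0.0409 ang -163.9
plate top [[0.5909, -0.1774], [0.5256, -0.1987]] mid [ 0.5583 -0.1881] len 0.0686 ang -162.0
plate2 top [[0.6251, -0.2745], [0.5593, -0.2969]] mid [ 0.5922 -0.2857] len 0.0695 ang -161.2
top [ 171    0   21   91 1210] [179.53884298 230.90278926]
top [  
[... 2148 characters left out ...]
129 114  86  64  58  67  64  65  68  72  95 125 133 135 125]
 [129 136 131 117  86  65  60  63  68  66  64  71 101 127 133 134 121]
 [127 131 132 126 102  79  64  60  62  65  67  86 115 132 133 133 120]
 [129 131 133 133 122 103  81  72  70  82  92 107 125 132 132 133 112]
 [130 132 130 131 130 126 110  99  99 106 118 122 129 132 132 127 105]
 [133 131 130 133 132 134 129 125 125 126 131 131 133 132 132 126  98]
 [127 131 130 132 131 134 134 133 129 132 129 132 132 133 132 122  89]
 [106 110 117 118 119 125 129 129 130 129 129 129 130 131 133 122  86]
 [ 75  81  86  89  91  94  98 102 103 104 111 115 117 119 125 118  87]
 [ 64  67  66  67  67  68  67  72  73  76  82  87  87  90  94  89  79]]
```

```bash
python3 - <<'E'
from h import *
from scipy.spatial.transform import Rotation as R
print('hole',tri((167.99,238.79),(259.86,368.97)), onz('top',167.99,238.79,.08),onz('side',259.86,368.97,.08))
def pr(l,n,pts,z):
    P=[onz(n,*(np.array(p)-.5),z) for p in pts]; d=P[1]-P[0]
    print(l,n,[p[:2].round(4).tolist() for p in P],'mid',((P[0]+P[1])/2)[:2].round(4))
pr('nearbot','top',[(401,230),(405,239.5)],.094)
pr('fartop','top',[(429,219.5),(433,231)],.136)
pr('nearbot','side',[(340.5,147.3),(352,148.7)],.094)
pr('neartop','side',[(343,131),(354.3,132)],.136)
pr('fartop','side',[(341.5,116.8),(353,118)],.136)
pr('rimL','top',[(386,230),(394,250)],.05)
pr('rimR','top',[(423,217),(430.8,237)],.05)
pr('rimnear','side',[(335.5,170),(357.3,171)],.05)
pr('rimfar','side',[(334,144),(353.5,145)],.05)
T=np.load('pics/top0.npy').astype(np.float32);S=np.load('pics/side0.npy').astype(np.float32)
for n,i,(u0,v0,w,h) in(('top',T,(375,205,66,60)),('side',S,(320,140,50,50))):
    c=cv2.resize(i[v0:v0+h,u0:u0+w],None,fx=8,fy=8,interpolation=cv2.INTER_CUBIC)
    m=((c[...,0]>1.45*c[...,2])&(c[...,0]>85)).astype(np.uint8)
    cs,_=cv2.findContours(m,cv2.RETR_EXTERNAL,cv2.CHAIN_APPROX_NONE);q=np.vstack(cs)[:,0]
    q=cv2.convexHull(q)[:,0]
    P=np.array([onz(n,*((p+.5)/8-.5+[u0,v0]),.05)[:2] for p in q],np.float32)
    print(n,cv2.minAreaRect(P*1000), np.percentile(c[...,0],[50,90,99]))
s=manip.state(); print(R.from_quat(np.roll(s['tcp_rot'],-1)).as_matrix().round(3))
E
```

```text
hole (array([0.5669873 , 0.25273728, 0.08133464]), np.float64(0.00022570095145065113)) [0.56695242 0.25314523 0.08      ] [0.56734567 0.25223973 0.08      ]
nearbot top [[0.58, -0.2085], [0.5615, -0.2153]] mid [ 0.5708 -0.2119]
fartop top [[0.5958, -0.2498], [0.5745, -0.256]] mid [ 0.5851 -0.2529]
nearbot side [[0.5844, -0.2162], [0.5621, -0.2201]] mid [ 0.5732 -0.2181]
neartop side [[0.5834, -0.2154], [0.5625, -0.2201]] mid [ 0.5729 -0.2178]
fartop side [[0.5975, -0.2554], [0.5755, -0.2597]] mid [ 0.5865 -0.2576]
rimL top [[0.5836, -0.1891], [0.5425, -0.2037]] mid [ 0.5631 -0.1964]
rimR top [[0.6097, -0.2659], [0.5684, -0.2796]] mid [ 0.5891 -0.2728]
rimnear side [[0.5848, -0.1963], [0.5431, -0.2088]] mid [ 0.564  -0.2026]
rimfar side [[0.6094, -0.2702], [0.5701, -0.2815]] mid [ 0.5897 -0.2759]
top ((575.0104370117188, -236.63494873046875), (43.604915618896484, 78.70602416992188), 19.51444435119629) [ 97.48269272 101.04562607 103.30338181]
side ((575.0660400390625, -238.47215270996094), (43.9480094909668, 78.75199127197266), 19.629127502441406) [ 89.01345825 110.02126617 112.44150162]
[[-0.949  0.     0.315]
 [-0.315 -0.    -0.949]
 [-0.    -1.     0.   ]]
```

Emit:
apply_moves:
  motion:
    - {"dx":-0.052,"dz":-0.024,"hand":0}
    - {"dx":-0.052,"dz":-0.024}
    - {"dx":-0.052,"dz":-0.024}
    - {"dx":-0.052,"dz":-0.024}
    - {"dx":-0.052,"dz":-0.024}
    - {"dx":-0.052,"dz":-0.024}
    - {"dx":-0.052,"dz":-0.024}
    - {"dx":-0.052,"dz":-0.024}

```text
schema error: expected keys dx, dy, dz, roll, hand
```

```bash
cat >> h.py <<'E'
from scipy.spatial.transform import Rotation as Rot
def st(target=None,ang=None):
    s=manip.state(); M=Rot.from_quat(np.roll(s['tcp_rot'],-1)).as_matrix(); p=np.array(s['eef_pos'])
    a=np.degrees(np.arctan2(M[1,2],M[0,2]))
    print('t',round(s['time'],2),'p',p.round(4),'zang',round(a,2),'down',M[:,1].round(4),'F',np.round(s['wrist_force'],2),'w',round(s['grip_width']*85,1),'q',np.round(s['q'],2))
    if target is not None: print('tool delta',(M.T@(np.array(target)-p)).round(4))
    if ang is not None:
        d=ang-a; print('roll units', round(-((d+180)%360-180)/8,3))
    return s,M,p
E
python3 -c "
from h import *
st([.579,-.236,.2])"
```

```text
t 0.6 p [ 0.1971 -0.5931  0.2393] zang -71.62 down [ 0. -0. -1.] F [ 0.08 -0.25 -0.88] w 85.2 q [-1.27  0.42  1.63  0.    1.09 -0.02]
tool delta [-0.475   0.0393 -0.2185]
```

All keys are needed.

Emit:
apply_moves:
  motion:
    - {"dx":-0.052,"dy":0,"dz":-0.024,"roll":0,"hand":0}
    - {"dx":-0.052,"dy":0,"dz":-0.024,"roll":0,"hand":0}
    - {"dx":-0.052,"dy":0,"dz":-0.024,"roll":0,"hand":0}
    - {"dx":-0.052,"dy":0,"dz":-0.024,"roll":0,"hand":0}
    - {"dx":-0.052,"dy":0,"dz":-0.024,"roll":0,"hand":0}
    - {"dx":-0.052,"dy":0,"dz":-0.024,"roll":0,"hand":0}
    - {"dx":-0.052,"dy":0,"dz":-0.024,"roll":0,"hand":0}
    - {"dx":-0.052,"dy":0,"dz":-0.024,"roll":0,"hand":0}

```text
time: 1.6
eef_pos: [0.5399, -0.2753, 0.2404]
tcp_rot: [-0.111, 0.109, -0.697, 0.7]
wrist_force: [0.6, -0.9, 0.0]
grip_width: 0.998
```

```bash
python3 -c "
from h import *
st([.579,-.236,.102])"
```

```text
t 1.6 p [ 0.5399 -0.2753  0.2404] zang -72.08 down [ 0.0031 -0.0045 -1.    ] F [ 0.55 -0.86  0.02] w 84.8 q [-0.49  0.39  1.68 -0.    1.07  0.77]
tool delta [-0.049   0.1384 -0.0261]
```

Emit:
apply_moves:
  motion:
    - {"dx":-0.048,"dy":0,"dz":-0.026,"roll":0,"hand":0}
    - {"dx":0,"dy":0,"dz":0,"roll":0,"hand":0}

```text
time: 1.85
eef_pos: [0.5814, -0.2315, 0.2406]
tcp_rot: [-0.113, 0.11, -0.696, 0.7]
wrist_force: [-1.2, 0.4, -0.1]
grip_width: 1.002
```

```bash
python3 -c "
from h import *
st([.579,-.236,.102])
cv2.imwrite('pics/s1.png',manip.snapshot('side'));cv2.imwrite('pics/t1.png',manip.snapshot('top'))"
```

```text
t 1.85 p [ 0.5814 -0.2315  0.2406] zang -71.81 down [ 0.0047 -0.0046 -1.    ] F [-1.16  0.44 -0.06] w 85.2 q [-0.4   0.42  1.63 -0.    1.08  0.86]
tool delta [0.0041 0.1386 0.0027]
```

View pics/s1.png

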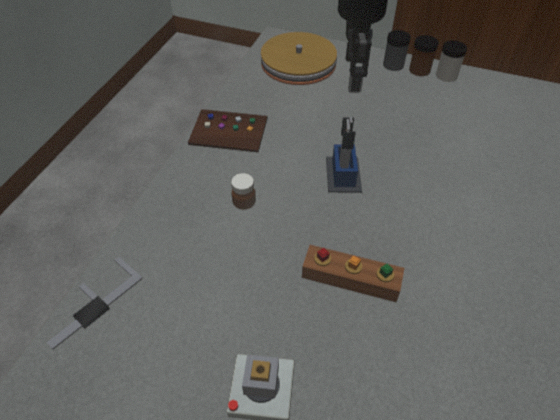

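Emit:
apply_moves:
  motion:
    - {"dx":0.004,"dy":0.03,"dz":0.003,"roll":0,"hand":0}
    - {"dx":0,"dy":0.035,"dz":0,"roll":0,"hand":0}
    - {"dx":0,"dy":0.035,"dz":0,"roll":0,"hand":0}
    - {"dx":0,"dy":0.02,"dz":0,"roll":0,"hand":0}
    - {"dx":0,"dy":0,"dz":0,"roll":0,"hand":0}

```text
time: 2.58
eef_pos: [0.5719, -0.2459, 0.1187]
tcp_rot: [-0.109, 0.107, -0.696, 0.701]
wrist_force: [0.1, 0.9, 1.4]
grip_width: 1.0
```

```bash
python3 -c "
from h import *
st([.579,-.236,.102])
cv2.imwrite('pics/s2.png',manip.snapshot('side'));cv2.imwrite('pics/t2.png',manip.snapshot('top'))
a=cv2.imread('pics/s2.png')[40:240,250:450];b=cv2.imread('pics/t2.png')[150:300,340:540]
cv2.imwrite('pics/c2.png',np.hstack([cv2.resize(a,(400,400))*1,cv2.resize(b,(400,300)).__class__((400,400,3),np.uint8) if 0 else cv2.copyMakeBorder(cv2.resize(b,(400,300)),0,100,0,0,0)]))"
```

```text
t 2.58 p [ 0.5719 -0.2459  0.1187] zang -72.47 down [ 0.0037 -0.0067 -1.    ] F [0.13 0.88 1.36] w 85.0 q [-0.42  0.57  1.71 -0.01  0.85  0.85]
tool delta [-0.0097  0.0166 -0.0074]
```

View pics/c2.png

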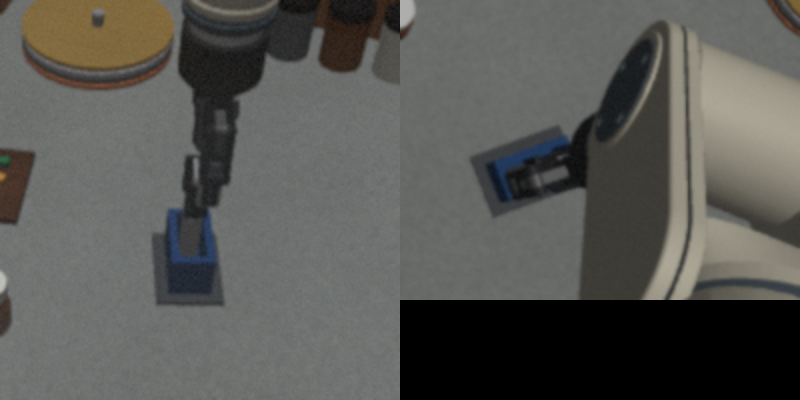

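Emit:
apply_moves:
  motion:
    - {"dx":-0.01,"dy":0.01,"dz":-0.0075,"roll":0,"hand":0}
    - {"dx":0,"dy":0,"dz":0,"roll":0,"hand":0}

```text
time: 2.92
eef_pos: [0.5821, -0.2364, 0.1122]
tcp_rot: [-0.111, 0.104, -0.695, 0.703]
wrist_force: [-0.6, 0.1, 0.0]
grip_width: 1.0
```

```bash
python3 -c "
from h import *
st([.579,-.236,.102])"
```

```text
t 2.92 p [ 0.5821 -0.2364  0.1122] zang -72.51 down [ 0.0103 -0.0094 -0.9999] F [-0.59  0.08  0.04] w 85.0 q [-0.4   0.58  1.71 -0.01  0.84  0.87]
tool delta [ 0.0029  0.0101 -0.0015]
```

Emit:
apply_moves:
  motion:
    - {"dx":0.0025,"dy":0.005,"dz":-0.001,"roll":0,"hand":0}
    - {"dx":0,"dy":0.004,"dz":0,"roll":0,"hand":0}
    - {"dx":0,"dy":0,"dz":0,"roll":0,"hand":0}

```text
time: 3.3
eef_pos: [0.5799, -0.236, 0.1034]
tcp_rot: [-0.111, 0.104, -0.695, 0.703]
wrist_force: [-0.5, 0.2, -0.1]
grip_width: 1.0
```

```bash
python3 -c "
from h import *
st([.579,-.236,.102])
a=cv2.resize(manip.snapshot('side')[60:210,280:430],(600,600))
cv2.imwrite('pics/c3.png',np.clip(a*1.6,0,255))"
```

```text
t 3.3 p [ 0.5799 -0.236   0.1034] zang -72.45 down [ 0.0114 -0.01   -0.9999] F [-0.55  0.23 -0.12] w 85.0 q [-0.4   0.59  1.71 -0.01  0.82  0.87]
tool delta [ 0.0009  0.0013 -0.0003][ WARN:0@0.887] global loadsave.cpp:1063 imwrite_ Unsupported depth image for selected encoder is fallbacked to CV_8U.
```

View pics/c3.png

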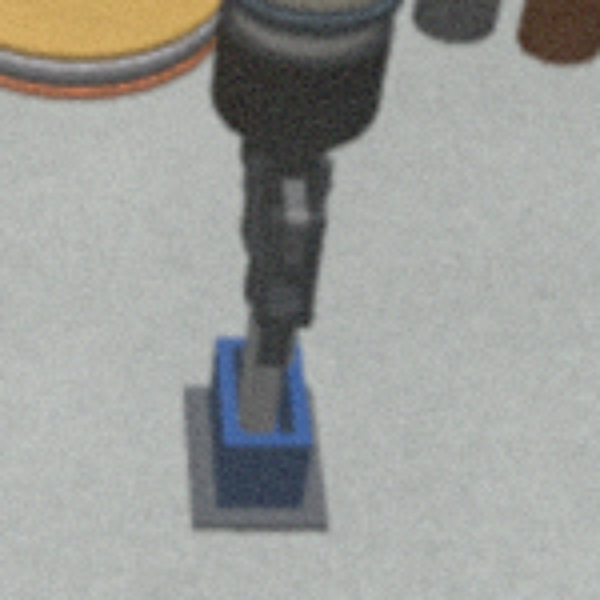

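Emit:
apply_moves:
  squeeze: 25
  motion:
    - {"dx":0,"dy":0,"dz":0,"roll":0,"hand":0.4}
    - {"dx":0,"dy":0,"dz":0,"roll":0,"hand":0.5}
    - {"dx":0,"dy":0,"dz":0,"roll":0,"hand":0.55}
    - {"dx":0,"dy":0,"dz":0,"roll":0,"hand":0.553}
    - {"dx":0,"dy":0,"dz":0,"roll":0,"hand":0.553}

```text
time: 3.98
eef_pos: [0.5801, -0.2361, 0.1039]
tcp_rot: [-0.111, 0.104, -0.695, 0.703]
wrist_force: [1.1, 0.6, 0.8]
grip_width: 0.452
```

```bash
python3 -c "
from h import *
st([.579,-.236,.102])
a=cv2.resize(manip.snapshot('side')[60:210,280:430],(600,600)).astype(float)
cv2.imwrite('pics/c4.png',np.clip(a*1.6,0,255).astype(np.uint8))"
```

```text
t 3.98 p [ 0.5801 -0.2361  0.1039] zang -72.46 down [ 0.0118 -0.01   -0.9999] F [1.07 0.63 0.76] w 38.4 q [-0.4   0.59  1.71 -0.01  0.82  0.87]
tool delta [ 0.001   0.0019 -0.0004]
```

View pics/c4.png

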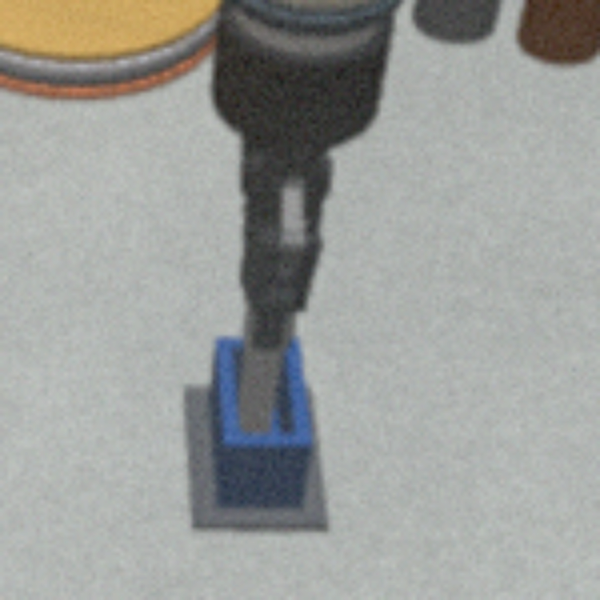

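Emit:
apply_moves:
  motion:
    - {"dx":0,"dy":-0.006,"dz":0,"roll":0,"hand":0.555}
    - {"dx":0,"dy":-0.012,"dz":0,"roll":0,"hand":0.555}
    - {"dx":0,"dy":-0.015,"dz":0,"roll":0,"hand":0.555}
    - {"dx":0,"dy":-0.015,"dz":0,"roll":0,"hand":0.555}
    - {"dx":0,"dy":-0.015,"dz":0,"roll":0,"hand":0.555}
    - {"dx":0,"dy":-0.012,"dz":0,"roll":0,"hand":0.555}
    - {"dx":0,"dy":-0.005,"dz":0,"roll":0,"hand":0.555}
    - {"dx":0,"dy":0,"dz":0,"roll":0,"hand":0.555}

```text
time: 5.03
eef_pos: [0.5796, -0.2355, 0.191]
tcp_rot: [-0.112, 0.104, -0.694, 0.703]
wrist_force: [-0.3, -0.6, -0.4]
grip_width: 0.447
```

```bash
python3 -c "
from h import *
st([.4373,.0085,.18],-33.5)
a=cv2.resize(manip.snapshot('side')[0:200,250:450],(600,600)).astype(float)
cv2.imwrite('pics/c5.png',np.clip(a*1.6,0,255).astype(np.uint8))"
```

```text
t 5.03 p [ 0.5796 -0.2355  0.191 ] zang -72.46 down [ 0.0141 -0.0112 -0.9998] F [-0.35 -0.59 -0.42] w 38.0 q [-0.4   0.47  1.68 -0.01  0.98  0.86]
tool delta [ 0.0622  0.0063 -0.2757]
roll units -4.87
```

View pics/c5.png

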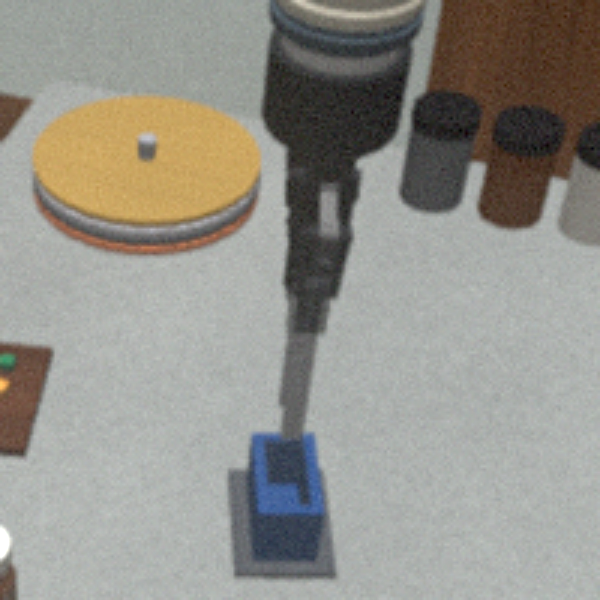

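Emit:
apply_moves:
  motion:
    - {"dx":0,"dy":0,"dz":-0.01,"roll":-0.6,"hand":0.555}
    - {"dx":0,"dy":0,"dz":-0.02,"roll":-0.9,"hand":0.555}
    - {"dx":0,"dy":0,"dz":-0.02,"roll":-0.9,"hand":0.555}
    - {"dx":0,"dy":0,"dz":-0.02,"roll":-0.9,"hand":0.555}
    - {"dx":0,"dy":0,"dz":-0.02,"roll":-0.9,"hand":0.555}
    - {"dx":0,"dy":0,"dz":-0.01,"roll":-0.5,"hand":0.555}
    - {"dx":0,"dy":0,"dz":0,"roll":0,"hand":0.555}

```text
time: 5.95
eef_pos: [0.5203, -0.1507, 0.184]
tcp_rot: [-0.334, 0.333, -0.62, 0.627]
wrist_force: [-0.3, -0.6, -1.2]
grip_width: 0.444
```

```bash
python3 -c "
from h import *
st([.4373,.0085,.18],-33.5)"
```

```text
t 5.95 p [ 0.5203 -0.1507  0.184 ] zang -33.69 down [ 0.005 -0.008 -1.   ] F [-0.26 -0.56 -1.23] w 37.7 q [-0.3   0.37  1.86 -0.01  0.9   0.29]
tool delta [-0.0864  0.0023 -0.1574]
roll units -0.023
```

Emit:
apply_moves:
  motion:
    - {"dx":-0.008,"dy":0,"dz":-0.015,"roll":0,"hand":0.555}
    - {"dx":-0.014,"dy":0,"dz":-0.025,"roll":0,"hand":0.555}
    - {"dx":-0.014,"dy":0,"dz":-0.025,"roll":0,"hand":0.555}
    - {"dx":-0.014,"dy":0,"dz":-0.025,"roll":0,"hand":0.555}
    - {"dx":-0.014,"dy":0,"dz":-0.025,"roll":0,"hand":0.555}
    - {"dx":-0.01,"dy":0,"dz":-0.018,"roll":0,"hand":0.555}
    - {"dx":-0.003,"dy":0,"dz":-0.006,"roll":0,"hand":0.555}
    - {"dx":0,"dy":0,"dz":0,"roll":0,"hand":0.555}

```text
time: 6.95
eef_pos: [0.4445, -0.0029, 0.1812]
tcp_rot: [-0.33, 0.33, -0.622, 0.628]
wrist_force: [0.7, 1.2, -1.2]
grip_width: 0.445
```

```bash
python3 -c "
from h import *
st([.4373,.0085,.18],-33.5)
a=manip.snapshot('side');b=manip.snapshot('top');cv2.imwrite('pics/s6.png',a);cv2.imwrite('pics/t6.png',b)
a=cv2.resize(a[150:300,310:460],(400,400)).astype(float);b=cv2.resize(b[240:340,240:340],(400,400)).astype(float)
cv2.imwrite('pics/c6.png',np.clip(np.hstack([a,b])*1.6,0,255).astype(np.uint8))"
```

```text
t 6.95 p [ 0.4445 -0.0029  0.1812] zang -34.3 down [ 0.0038 -0.0073 -1.    ] F [ 0.73  1.16 -1.15] w 37.8 q [-0.03  0.25  2.06 -0.01  0.83  0.58]
tool delta [-0.0054  0.0011 -0.0124]
roll units -0.101
```

View pics/c6.png

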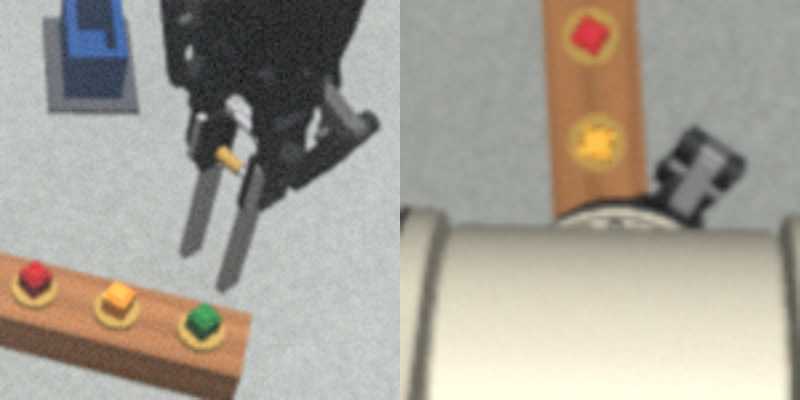

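```bash
cat >> h.py <<'E'
def tips(M,p,L=.0959,gap=.0258,off=0.):
    # corners of leg tips (tool axes): x +-7, z gap/2..gap/2+6
    ax=M[:,0];az=M[:,2]; c=p+np.array([0,0,-L])+off*ax
    return [[c+sx*.007*ax+sg*(gap/2+t)*az for sx,t in((-1,0),(1,0),(1,.006),(-1,.006))] for sg in(-1,1)]
E
python3 -c "
from h import *
s,M,p=st()
a=cv2.imread('pics/s6.png')[200:280,365:435]
k=8
a=np.clip(cv2.resize(a,None,fx=k,fy=k,interpolation=cv2.INTER_CUBIC)*1.6,0,255).astype(np.uint8)
for leg in tips(M,p):
    q=np.array([(proj('side',c)+.5-[365,200])*k for c in leg]).astype(int); cv2.polylines(a,[q],True,(0,0,255),1)
cv2.imwrite('pics/c7.png',a)"
```

```text
t 7.05 p [ 0.4449 -0.0034  0.1813] zang -34.34 down [ 0.004  -0.0074 -1.    ] F [ 0.16  0.08 -0.82] w 38.1 q [-0.03  0.25  2.06 -0.01  0.83  0.58]
```

View pics/c7.png

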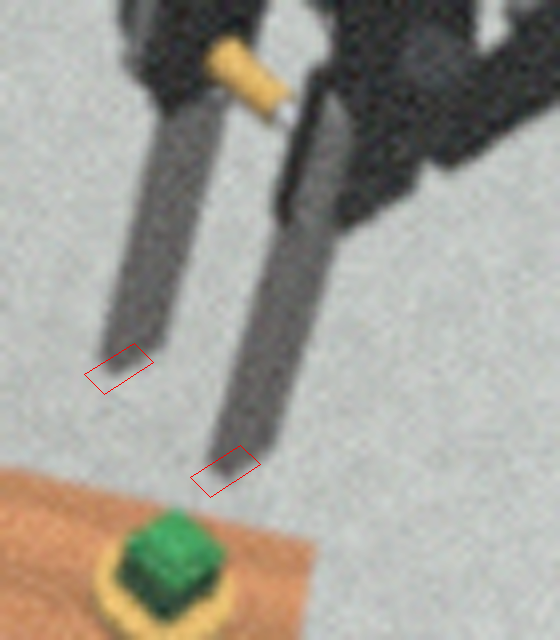

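```bash
python3 -c "
from h import *
from scipy.optimize import least_squares
s,M,p=st()
obs=np.array([[100,365],[120,376],[163,345],[208,462],[228,478],[268,450]])/8-.5+[365,200]
def pred(L,off):
    q=[[proj('side',c) for c in leg] for leg in tips(M,p,L=L,off=off)]
    out=[]
    for l in q:
        l=np.array(l); out+= [l[l[:,0].argmin()],l[l[:,1].argmax()],l[l[:,0].argmax()]]
    return np.array(out)
print((obs-pred(.0959,0)).round(2))
r=least_squares(lambda x:(pred(*x)-obs).ravel(),[.0959,0]);print(r.x,r.fun.round(2))
print([r2.x for r2 in [least_squares(lambda x:(pred(.0959,x[0])-obs).ravel(),[0])]])
"
```

```text
t 7.05 p [ 0.4449 -0.0034  0.1813] zang -34.34 down [ 0.004  -0.0074 -1.    ] F [ 0.16  0.08 -0.82] w 38.1 q [-0.03  0.25  2.06 -0.01  0.83  0.58]
[[-11.3  -14.09]
 [-11.35 -15.2 ]
 [-12.21 -14.97]
 [ 15.42  10.88]
 [ 15.47  10.5 ]
 [ 14.27  10.94]]
[0.09554401 0.00479309] [ 13.48  12.56  13.54  13.66  14.37  13.45 -13.26 -12.35 -13.3  -11.98
 -12.13 -12.4 ]
[array([0.00498175])]
```

```bash
python3 -c "
from h import *
st([.440,.0124,.16],-33.5)"
```

```text
t 7.05 p [ 0.4449 -0.0034  0.1813] zang -34.34 down [ 0.004  -0.0074 -1.    ] F [ 0.16  0.08 -0.82] w 38.1 q [-0.03  0.25  2.06 -0.01  0.83  0.58]
tool delta [-0.0104  0.0212 -0.0131]
roll units -0.106
```

Emit:
apply_moves:
  motion:
    - {"dx":-0.005,"dy":0,"dz":-0.007,"roll":-0.1,"hand":0.555}
    - {"dx":-0.005,"dy":0.004,"dz":-0.006,"roll":0,"hand":0.555}
    - {"dx":0,"dy":0.006,"dz":0,"roll":0,"hand":0.555}
    - {"dx":0,"dy":0.004,"dz":0,"roll":0,"hand":0.555}
    - {"dx":0,"dy":0,"dz":0,"roll":0,"hand":0.555}

```text
time: 7.68
eef_pos: [0.44, 0.0121, 0.1658]
tcp_rot: [-0.334, 0.334, -0.62, 0.626]
wrist_force: [0.1, 0.1, -0.5]
grip_width: 0.446
```

```bash
cat >> h.py <<'E'
def view(name,u0,v0,w,h,k,off=.0048,L=.0955,gap=.0258,draw=True,cam_='side',dots=()):
    s,M,p=st(); img=manip.snapshot(cam_); cv2.imwrite('pics/raw_'+name,img); a=img[v0:v0+h,u0:u0+w].astype(float)
    a=np.clip(cv2.resize(a,None,fx=k,fy=k,interpolation=cv2.INTER_CUBIC)*1.6,0,255).astype(np.uint8)
    if draw:
        for leg in tips(M,p,L,gap,off):
            q=np.array([(proj(cam_,c)+.5-[u0,v0])*k for c in leg]).astype(int); cv2.polylines(a,[q],True,(0,0,255),1)
    for d in dots:
        q=((proj(cam_,d)+.5-[u0,v0])*k).astype(int); cv2.circle(a,tuple(int(x) for x in q),2,(255,0,255),-1)
    cv2.imwrite('pics/'+name,a)
E
python3 -c "
from h import *
st([.440,.0124,.139],-33.5)
view('c8.png',345,210,80,70,8,dots=[(.4373,.0084,.06)])"
```

```text
t 7.67 p [0.44   0.0121 0.1658] zang -33.61 down [ 0.0038 -0.0075 -1.    ] F [ 0.07  0.08 -0.46] w 37.9 q [ 0.01  0.27  2.08 -0.01  0.79  0.6 ]
tool delta [-0.0004  0.0268 -0.0004]
roll units -0.013
t 7.67 p [0.44   0.0121 0.1658] zang -33.61 down [ 0.0038 -0.0075 -1.    ] F [ 0.07  0.08 -0.46] w 37.9 q [ 0.01  0.27  2.08 -0.01  0.79  0.6 ]
```

View pics/c8.png

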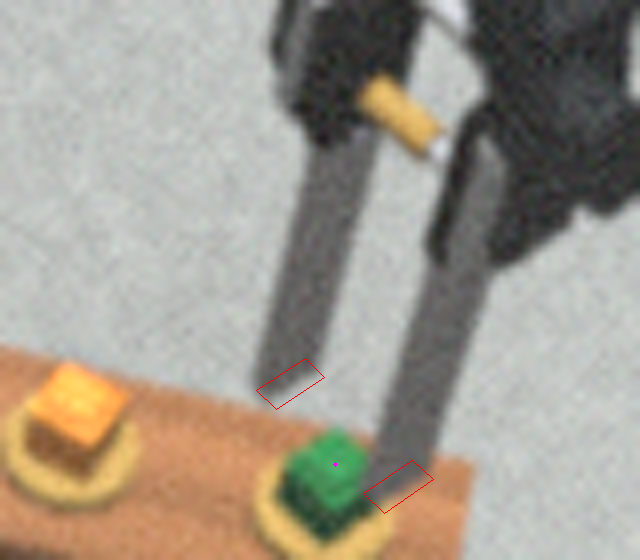

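Emit:
apply_moves:
  motion:
    - {"dx":0,"dy":0.006,"dz":0,"roll":0,"hand":0.555}
    - {"dx":0,"dy":0.006,"dz":0,"roll":0,"hand":0.555}
    - {"dx":0,"dy":0.006,"dz":0,"roll":0,"hand":0.555}
    - {"dx":0,"dy":0.004,"dz":0,"roll":0,"hand":0.555}
    - {"dx":0,"dy":0,"dz":0,"roll":0,"hand":0.555}

```text
time: 8.35
eef_pos: [0.4403, 0.0116, 0.1423]
tcp_rot: [-0.334, 0.334, -0.62, 0.626]
wrist_force: [-0.5, -0.5, -1.0]
grip_width: 0.449
```

```bash
python3 -c "
from h import *
st([.440,.0124,.139],-33.5)
view('c9.png',345,210,80,70,8,L=.095,dots=[(.4373,.0084,.06)])"
```

```text
t 8.35 p [0.4403 0.0116 0.1423] zang -33.63 down [ 0.004  -0.0075 -1.    ] F [-0.46 -0.52 -0.97] w 38.1 q [ 0.    0.31  2.1  -0.01  0.73  0.6 ]
tool delta [-0.0005  0.0033 -0.0007]
roll units -0.016
t 8.35 p [0.4403 0.0116 0.1423] zang -33.63 down [ 0.004  -0.0075 -1.    ] F [-0.46 -0.52 -0.97] w 38.1 q [ 0.    0.31  2.1  -0.01  0.73  0.6 ]
```

View pics/c9.png

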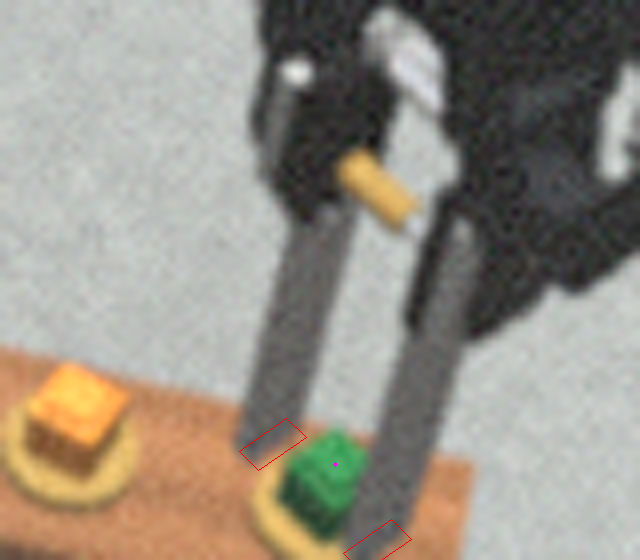

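Emit:
apply_moves:
  squeeze: 20
  motion:
    - {"dx":-0.0005,"dy":0.0035,"dz":-0.0007,"roll":0,"hand":0.555}
    - {"dx":0,"dy":0,"dz":0,"roll":0,"hand":0.555}
    - {"dx":0,"dy":0,"dz":0,"roll":0,"hand":0.59}
    - {"dx":0,"dy":0,"dz":0,"roll":0,"hand":0.63}
    - {"dx":0,"dy":0,"dz":0,"roll":0,"hand":0.67}

```text
time: 9.02
eef_pos: [0.4404, 0.0125, 0.1392]
tcp_rot: [-0.334, 0.334, -0.62, 0.626]
wrist_force: [-0.8, 0.3, -1.2]
grip_width: 0.33
```

```bash
python3 -c "
from h import *
view('c10.png',345,210,80,70,8,L=.095,gap=.016,dots=[(.4373,.0084,.06)])"
```

```text
t 9.03 p [0.4404 0.0125 0.1392] zang -33.63 down [ 0.0052 -0.0074 -1.    ] F [-0.85  0.28 -1.22] w 28.0 q [ 0.01  0.32  2.1  -0.01  0.72  0.6 ]
```

View pics/c10.png

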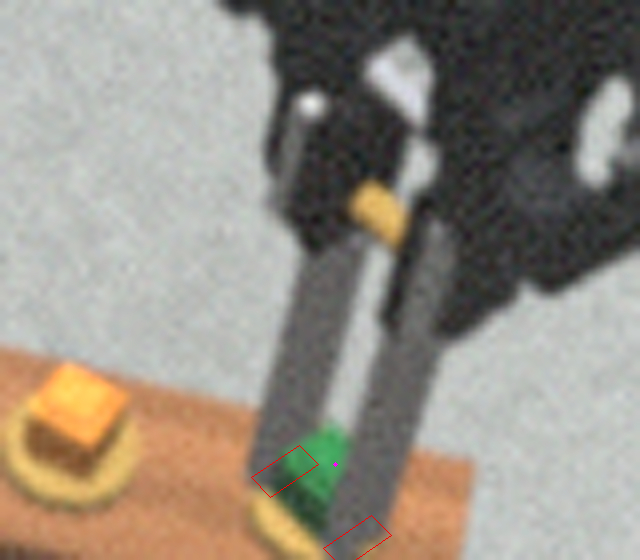

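Emit:
apply_moves:
  squeeze: 22
  motion:
    - {"dx":0,"dy":0,"dz":0,"roll":0,"hand":0.7}
    - {"dx":0,"dy":0,"dz":0,"roll":0,"hand":0.72}
    - {"dx":0,"dy":0,"dz":0,"roll":0,"hand":0.72}

```text
time: 9.45
eef_pos: [0.4403, 0.0125, 0.1393]
tcp_rot: [-0.334, 0.334, -0.62, 0.626]
wrist_force: [0.8, -0.3, -0.2]
grip_width: 0.319
```

```bash
python3 -c "
from h import *
st()"
```

```text
t 9.45 p [0.4403 0.0125 0.1393] zang -33.63 down [ 0.0052 -0.0074 -1.    ] F [ 0.78 -0.26 -0.25] w 27.1 q [ 0.01  0.32  2.1  -0.01  0.72  0.6 ]
```

Emit:
apply_moves:
  motion:
    - {"dx":0,"dy":-0.004,"dz":0,"roll":0,"hand":0.72}
    - {"dx":0,"dy":-0.008,"dz":0,"roll":0,"hand":0.72}
    - {"dx":0,"dy":-0.012,"dz":0,"roll":0,"hand":0.72}
    - {"dx":0,"dy":-0.014,"dz":0,"roll":0,"hand":0.72}
    - {"dx":0,"dy":-0.014,"dz":0,"roll":0,"hand":0.72}
    - {"dx":0,"dy":-0.014,"dz":0,"roll":0,"hand":0.72}
    - {"dx":0,"dy":-0.008,"dz":0,"roll":0,"hand":0.72}
    - {"dx":0,"dy":0,"dz":0,"roll":0,"hand":0.72}

```text
time: 10.45
eef_pos: [0.4407, 0.0131, 0.2204]
tcp_rot: [-0.336, 0.332, -0.619, 0.627]
wrist_force: [-0.5, -0.6, -2.1]
grip_width: 0.318
```

```bash
python3 -c "
from h import *
view('c11.png',335,130,110,160,5,L=.095,gap=.016)
st([.567,.2527,.25])"
```

```text
t 10.45 p [0.4407 0.0131 0.2204] zang -33.63 down [ 0.0093 -0.0075 -0.9999] F [-0.48 -0.59 -2.05] w 27.0 q [ 0.01  0.17  2.04 -0.01  0.92  0.6 ]
t 10.5 p [0.4405 0.0131 0.22  ] zang -33.63 down [ 0.0087 -0.0075 -0.9999] F [ 0.63 -0.39 -1.51] w 27.1 q [ 0.01  0.17  2.04 -0.01  0.92  0.6 ]
tool delta [-0.2695 -0.0307 -0.027 ]
```

View pics/c11.png

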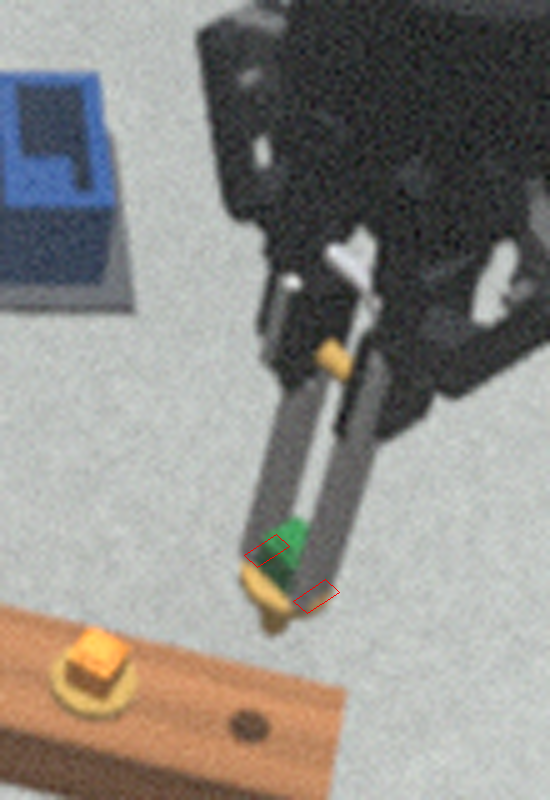

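Emit:
apply_moves:
  motion:
    - {"dx":-0.008,"dy":-0.003,"dz":-0.001,"roll":0,"hand":0.72}
    - {"dx":-0.016,"dy":-0.002,"dz":-0.002,"roll":0,"hand":0.72}
    - {"dx":-0.022,"dy":-0.002,"dz":-0.002,"roll":0,"hand":0.72}
    - {"dx":-0.022,"dy":-0.001,"dz":-0.002,"roll":0,"hand":0.72}
    - {"dx":-0.022,"dy":-0.001,"dz":-0.002,"roll":0,"hand":0.72}
    - {"dx":-0.022,"dy":-0.001,"dz":-0.002,"roll":0,"hand":0.72}
    - {"dx":-0.022,"dy":0,"dz":-0.002,"roll":0,"hand":0.72}
    - {"dx":-0.022,"dy":0,"dz":-0.002,"roll":0,"hand":0.72}

```text
time: 11.5
eef_pos: [0.5176, 0.1609, 0.2277]
tcp_rot: [-0.334, 0.334, -0.62, 0.626]
wrist_force: [0.4, -0.6, -2.0]
grip_width: 0.317
```

```bash
python3 -c "
from h import *
st([.5698,.2569,.225],-33.6)"
```

```text
t 11.5 p [0.5176 0.1609 0.2277] zang -33.67 down [ 0.0044 -0.0073 -1.    ] F [ 0.4  -0.62 -2.03] w 27.0 q [ 0.28  0.32  1.83 -0.01  1.    0.88]
tool delta [-0.1088  0.0022 -0.0097]
roll units -0.009
```

Emit:
apply_moves:
  motion:
    - {"dx":-0.022,"dy":0,"dz":-0.002,"roll":0,"hand":0.72}
    - {"dx":-0.022,"dy":0,"dz":-0.002,"roll":0,"hand":0.72}
    - {"dx":-0.02,"dy":0,"dz":-0.002,"roll":0,"hand":0.72}
    - {"dx":-0.016,"dy":0,"dz":-0.002,"roll":0,"hand":0.72}
    - {"dx":-0.01,"dy":0,"dz":-0.001,"roll":0,"hand":0.72}
    - {"dx":-0.005,"dy":0,"dz":0,"roll":0,"hand":0.72}
    - {"dx":0,"dy":0,"dz":0,"roll":0,"hand":0.72}

```text
time: 12.38
eef_pos: [0.5659, 0.252, 0.2263]
tcp_rot: [-0.334, 0.334, -0.62, 0.626]
wrist_force: [0.3, 0.4, -1.8]
grip_width: 0.318
```

```bash
python3 -c "
from h import *
st([.5698,.2569,.225],-33.6)
cv2.imwrite('pics/t12.png',manip.snapshot('top'))
view('c12.png',205,230,110,170,4.5,L=.095,gap=.016)
"
```

```text
t 12.38 p [0.5659 0.252  0.2263] zang -33.6 down [ 0.0033 -0.0081 -1.    ] F [ 0.34  0.41 -1.83] w 27.0 q [ 0.4   0.43  1.65 -0.01  1.06  1.  ]
tool delta [-0.0063  0.0012  0.0005]
roll units -0.0
t 12.43 p [0.5658 0.2517 0.2263] zang -33.62 down [ 0.0032 -0.0082 -1.    ] F [ 0.43 -0.52 -1.61] w 27.1 q [ 0.4   0.43  1.65 -0.01  1.06  1.  ]
```

View pics/c12.png

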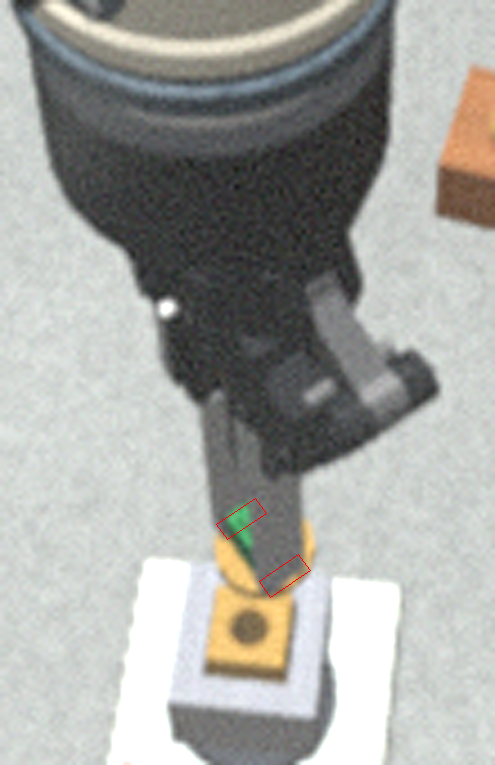

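View pics/t12.png

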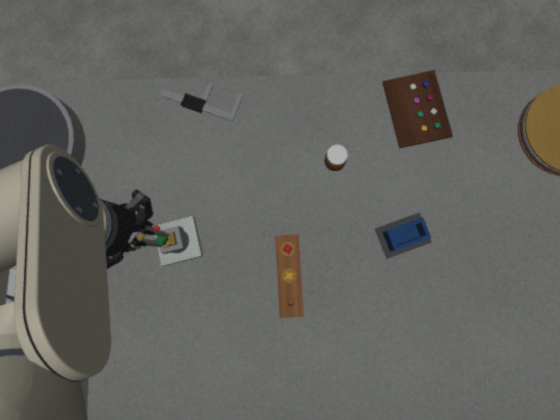

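Emit:
apply_moves:
  motion:
    - {"dx":-0.006,"dy":0.004,"dz":0.0005,"roll":0,"hand":0.72}
    - {"dx":0,"dy":0,"dz":0,"roll":0,"hand":0.72}

```text
time: 12.72
eef_pos: [0.5695, 0.2558, 0.2222]
tcp_rot: [-0.333, 0.334, -0.62, 0.626]
wrist_force: [0.4, -0.1, -1.6]
grip_width: 0.318
```

```bash
python3 -c "
from h import *
s,M,p=st([.5698,.2569,.225],-33.6)
c=p+.0051*M[:,0]
A=np.zeros((1,1))
ims={}
for n in('top','side'): ims[n]=np.mean([manip.snapshot(n).astype(float) for _ in range(3)],0); np.save('pics/%s13.npy'%n,ims[n])
out=[]
o=[c+[0,0,z] for z in (-.105,-.100,-.084,-.081)]
for n,(u,v,w,h) in(('top',(140,215,50,50)),('side',(235,320,50,65))):
    k=8
    a=np.clip(cv2.resize(ims[n][v:v+h,u:u+w],None,fx=k,fy=k,interpolation=cv2.INTER_CUBIC)*1.6,0,255).astype(np.uint8)
    for d in o:
        q=((proj(n,d)+.5-[u,v])*k).astype(int); cv2.circle(a,tuple(map(int,q)),2,(255,0,255),-1)
    out.append(cv2.copyMakeBorder(a,0,520-a.shape[0],0,0,0))
cv2.imwrite('pics/c13.png',np.hstack(out))
"
```

```text
t 12.72 p [0.5695 0.2558 0.2222] zang -33.67 down [ 0.0031 -0.0083 -1.    ] F [ 0.38 -0.1  -1.63] w 27.0 q [ 0.41  0.44  1.64 -0.01  1.06  1.  ]
tool delta [-0.001  -0.0028 -0.0004]
roll units -0.009
```

View pics/c13.png

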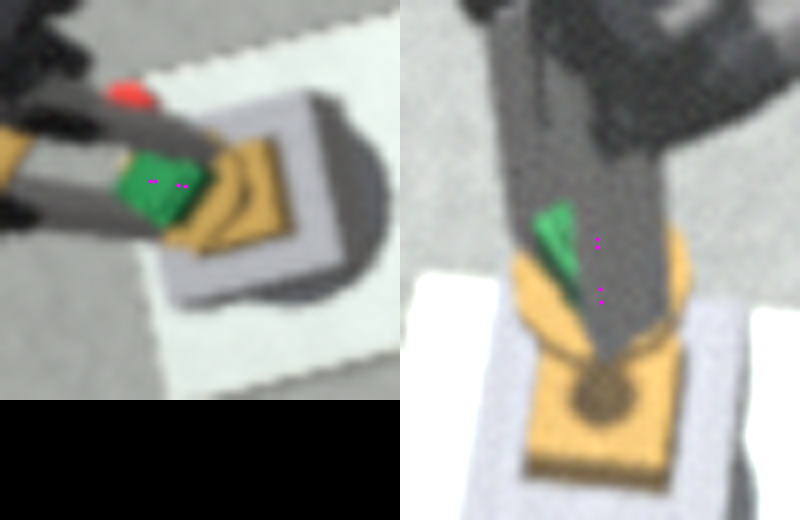

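```bash
cat > ov.py <<'E'
from h import *
import sys
def ov(name,off=.0051,dz=0.,H=.1033,regs=(('top',(140,215,50,50)),('side',(235,320,50,65))),files=None):
    s,M,p=st()
    c=p+off*M[:,0]+dz*M[:,2]; out=[];k=8
    t=np.linspace(0,2*np.pi,60)
    circ=lambda z,r:[c+[r*np.cos(a),r*np.sin(a),z] for a in t]
    sq=lambda z:[c+M[:,0]*x*.008+M[:,2]*y*.008+[0,0,z] for x,y in((-1,-1),(1,-1),(1,1),(-1,1))]
    for n,(u,v,w,h) in regs:
        im=np.load(files%n) if files else manip.snapshot(n).astype(float)
        a=np.clip(cv2.resize(im[v:v+h,u:u+w],None,fx=k,fy=k,interpolation=cv2.INTER_CUBIC)*1.6,0,255).astype(np.uint8); b=a.copy()
        for P,col in((circ(-H,.015),(255,0,255)),(circ(-H+.005,.015),(255,0,255)),(sq(-H+.021),(0,0,255)),(sq(-H+.005),(0,0,255))):
            q=np.array([(proj(n,x)+.5-[u,v])*k for x in P]).astype(int); cv2.polylines(b,[q],True,col,1)
        H_=max(a.shape[0],520)
        out.append(np.vstack([b]) if b.shape[0]==520 else cv2.copyMakeBorder(b,0,520-b.shape[0],0,0,0))
    cv2.imwrite('pics/'+name,np.hstack(out))
E
python3 -c "
from ov import *
ov('c14.png',files='pics/%s13.npy')"
```

```text
t 13.03 p [0.5695 0.2558 0.2226] zang -33.67 down [ 0.0035 -0.0081 -1.    ] F [ 0.6   1.1  -2.72] w 27.3 q [ 0.41  0.44  1.64 -0.01  1.06  1.  ]
```

View pics/c14.png

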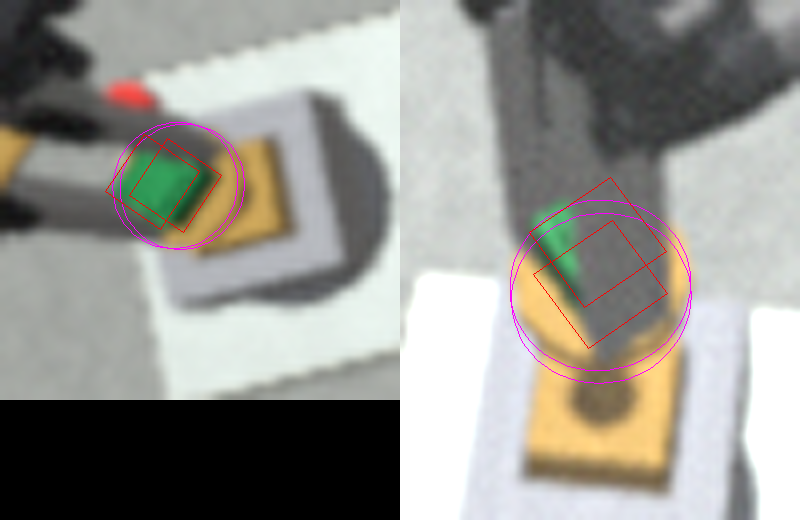

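```bash
python3 -c "
from h import *
im=np.load('pics/side13.npy');u,v,w,h=243,338,36,36;k=18
a=np.clip(cv2.resize(im[v:v+h,u:u+w],None,fx=k,fy=k,interpolation=cv2.INTER_CUBIC)*1.8,0,255).astype(np.uint8)
for j in range(0,36,4):
  cv2.putText(a,str(u+j),(int((j+.5)*k)-10,8),0,.35,(0,0,255)); cv2.putText(a,str(v+j),(0,int((j+.5)*k)+4),0,.35,(0,0,255))
cv2.imwrite('pics/c15.png',a[:600])"
```

```text
(no output)
```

View pics/c15.png

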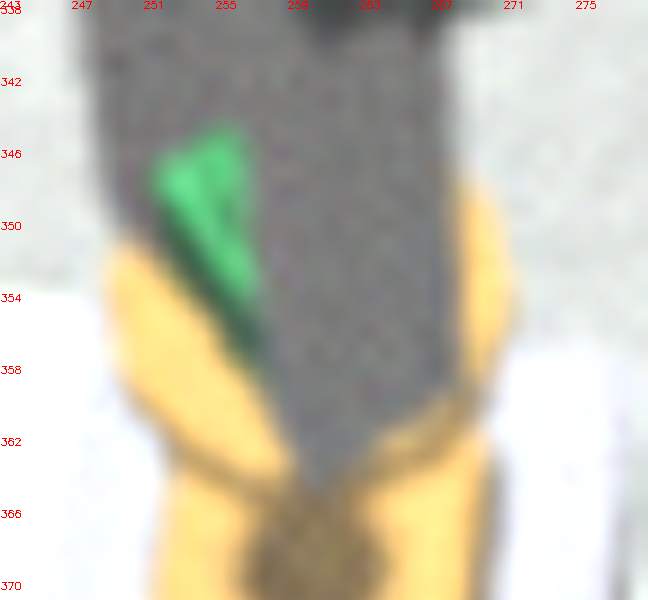

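Emit:
apply_moves:
  motion:
    - {"dx":-0.0025,"dy":0.003,"dz":-0.0017,"roll":0,"hand":0.72}
    - {"dx":0,"dy":0.004,"dz":0,"roll":0,"hand":0.72}
    - {"dx":0,"dy":0,"dz":0,"roll":0,"hand":0.72}

```text
time: 13.4
eef_pos: [0.5694, 0.259, 0.2151]
tcp_rot: [-0.333, 0.334, -0.62, 0.626]
wrist_force: [-0.5, 0.1, -1.4]
grip_width: 0.317
```

```bash
python3 -c "
from ov import *
for n in('top','side'): np.save('pics/%s16.npy'%n,np.mean([manip.snapshot(n).astype(float) for _ in range(3)],0))
st([.5703,.2586,.215])
ov('c16.png',files='pics/%s16.npy',off=.0068,dz=.0012,H=.102)"
```

```text
t 13.7 p [0.5697 0.259  0.2157] zang -33.67 down [ 0.0045 -0.0077 -1.    ] F [ 0.31 -0.43 -1.53] w 27.2 q [ 0.41  0.45  1.65 -0.01  1.04  1.  ]
tool delta [0.     0.0007 0.0007]
t 13.7 p [0.5697 0.259  0.2157] zang -33.67 down [ 0.0045 -0.0077 -1.    ] F [ 0.31 -0.43 -1.53] w 27.2 q [ 0.41  0.45  1.65 -0.01  1.04  1.  ]
```

View pics/c16.png

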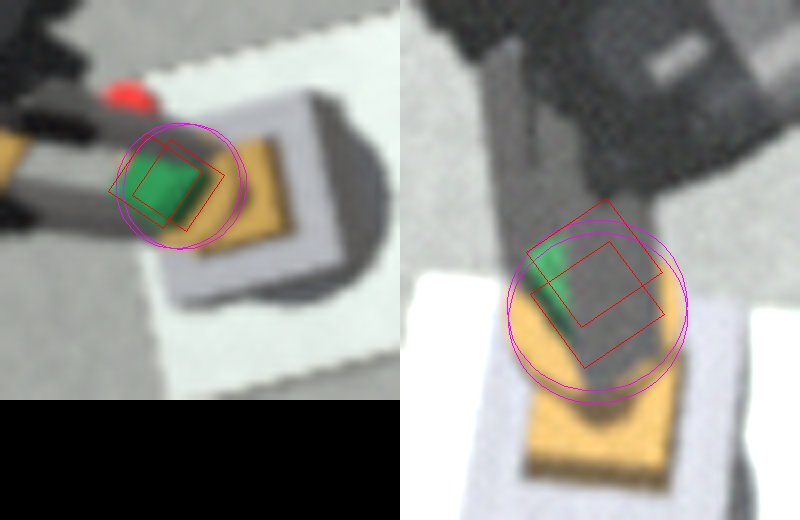

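```bash
python3 -c "
from h import *
im=np.load('pics/top16.npy');u,v,w,h=148,222,40,34;k=18
a=np.clip(cv2.resize(im[v:v+h,u:u+w],None,fx=k,fy=k,interpolation=cv2.INTER_CUBIC)*2.0,0,255).astype(np.uint8)
for j in range(0,40,4):
  cv2.putText(a,str(u+j),(int((j+.5)*k)-10,8),0,.35,(0,0,255)); cv2.putText(a,str(v+j),(0,int((j+.5)*k)+4),0,.35,(0,0,255))
cv2.imwrite('pics/c17.png',a[:600])"
```

```text
(no output)
```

View pics/c17.png

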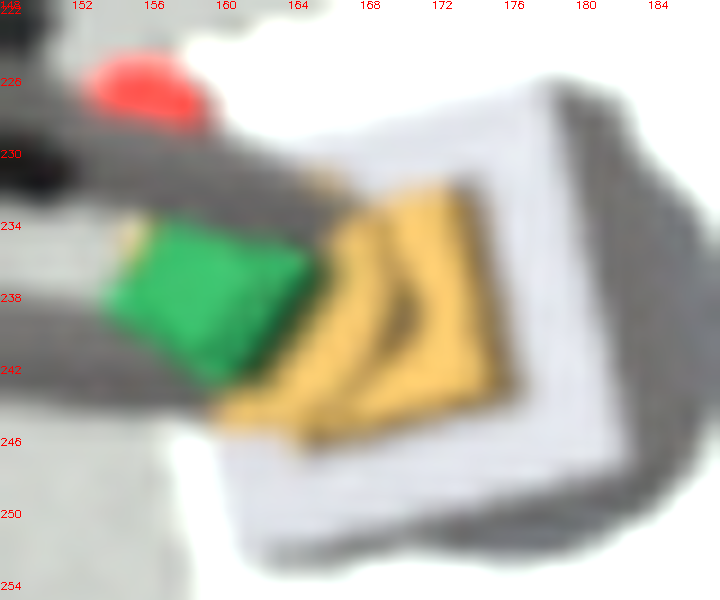

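Emit:
apply_moves:
  motion:
    - {"dx":0,"dy":0.004,"dz":0,"roll":0,"hand":0.72}
    - {"dx":0,"dy":0.004,"dz":0,"roll":0,"hand":0.72}
    - {"dx":0,"dy":0.003,"dz":0,"roll":0,"hand":0.72}
    - {"dx":0,"dy":0,"dz":0,"roll":0,"hand":0.72}

```text
time: 14.2
eef_pos: [0.5696, 0.2588, 0.2038]
tcp_rot: [-0.334, 0.334, -0.62, 0.627]
wrist_force: [-1.1, 0.1, -1.7]
grip_width: 0.317
```

```bash
python3 -c "
from ov import *
for n in('top','side'): np.save('pics/%s18.npy'%n,np.mean([manip.snapshot(n).astype(float) for _ in range(2)],0))
st([.5699,.259,.215])
ov('c18.png',files='pics/%s18.npy',off=.0068,dz=.0012,H=.102)"
```

```text
t 14.4 p [0.5699 0.2589 0.2043] zang -33.68 down [ 0.0048 -0.0076 -1.    ] F [-0.17 -0.48 -1.88] w 27.2 q [ 0.41  0.46  1.65 -0.01  1.02  1.  ]
tool delta [-0.0001 -0.0107  0.    ]
t 14.4 p [0.5699 0.2589 0.2043] zang -33.68 down [ 0.0048 -0.0076 -1.    ] F [-0.17 -0.48 -1.88] w 27.2 q [ 0.41  0.46  1.65 -0.01  1.02  1.  ]
```

View pics/c18.png

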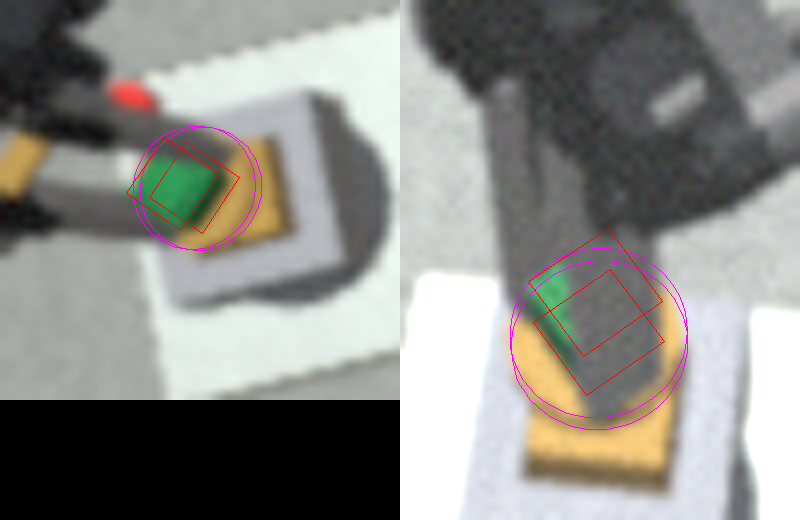

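Emit:
apply_moves:
  motion:
    - {"dx":0,"dy":0.003,"dz":0,"roll":0,"hand":0.72}
    - {"dx":0,"dy":0.003,"dz":0,"roll":0,"hand":0.72}
    - {"dx":0,"dy":0,"dz":0,"roll":0,"hand":0.72}

```text
time: 14.78
eef_pos: [0.5698, 0.2588, 0.198]
tcp_rot: [-0.334, 0.334, -0.62, 0.627]
wrist_force: [-0.7, -0.1, -1.9]
grip_width: 0.321
```

```bash
python3 -c "
from h import *
st([.5699,.259,.183])"
```

```text
t 14.78 p [0.5698 0.2588 0.198 ] zang -33.68 down [ 0.0047 -0.0076 -1.    ] F [-0.7  -0.08 -1.95] w 27.3 q [ 0.41  0.47  1.66 -0.01  1.01  1.  ]
tool delta [-0.0003  0.015  -0.0001]
```

Emit:
apply_moves:
  motion:
    - {"dx":0,"dy":0.004,"dz":0,"roll":0,"hand":0.72}
    - {"dx":0,"dy":0.004,"dz":0,"roll":0,"hand":0.72}
    - {"dx":0,"dy":0.002,"dz":0,"roll":0,"hand":0.72}
    - {"dx":0,"dy":0,"dz":0,"roll":0,"hand":0.72}

```text
time: 15.28
eef_pos: [0.5699, 0.2588, 0.1871]
tcp_rot: [-0.334, 0.334, -0.62, 0.627]
wrist_force: [0.1, 0.0, -2.1]
grip_width: 0.32
```

```bash
python3 -c "
from h import *
st([.5699,.259,.183])"
```

```text
t 15.28 p [0.5699 0.2588 0.1871] zang -33.68 down [ 0.0047 -0.0076 -1.    ] F [ 0.05  0.04 -2.06] w 27.2 q [ 0.41  0.48  1.67 -0.01  0.99  1.  ]
tool delta [-0.0002  0.0041 -0.0001]
```

Emit:
apply_moves:
  squeeze: 28
  motion:
    - {"dx":0,"dy":0.002,"dz":0,"roll":0,"hand":0.72}
    - {"dx":0,"dy":0.001,"dz":0,"roll":0,"hand":0.72}
    - {"dx":0,"dy":0,"dz":0,"roll":0,"hand":0.72}

```text
time: 15.65
eef_pos: [0.57, 0.2588, 0.1845]
tcp_rot: [-0.334, 0.333, -0.62, 0.627]
wrist_force: [-0.5, -0.5, -0.4]
grip_width: 0.314
```

Emit:
apply_moves:
  motion:
    - {"dx":0,"dy":0.001,"dz":0,"roll":0,"hand":0.72}
    - {"dx":0,"dy":0,"dz":0,"roll":0,"hand":0.72}

```text
time: 15.9
eef_pos: [0.57, 0.2589, 0.1843]
tcp_rot: [-0.334, 0.333, -0.62, 0.627]
wrist_force: [-2.0, -1.1, 2.2]
grip_width: 0.318
```

Emit:
apply_moves:
  motion:
    - {"dx":0,"dy":0.001,"dz":0,"roll":0,"hand":0.72}
    - {"dx":0,"dy":0,"dz":0,"roll":0,"hand":0.72}

```text
time: 16.15
eef_pos: [0.5701, 0.2589, 0.1839]
tcp_rot: [-0.334, 0.333, -0.62, 0.627]
wrist_force: [-2.2, -0.5, 4.4]
grip_width: 0.315
```

Emit:
apply_moves:
  motion:
    - {"dx":0,"dy":0.002,"dz":0,"roll":0,"hand":0.72}

```text
time: 16.27
eef_pos: [0.5702, 0.259, 0.1827]
tcp_rot: [-0.334, 0.333, -0.62, 0.627]
wrist_force: [-4.3, -1.0, 11.9]
grip_width: 0.316
```

Emit:
apply_moves:
  motion:
    - {"dx":0,"dy":0.002,"dz":0,"roll":0,"hand":0.72}

```text
time: 16.4
eef_pos: [0.5705, 0.2593, 0.182]
tcp_rot: [-0.335, 0.333, -0.62, 0.626]
wrist_force: [-5.0, -1.1, 14.5]
grip_width: 0.316
```

Emit:
apply_moves:
  motion:
    - {"dx":0,"dy":0.002,"dz":0,"roll":0,"hand":0.72}

```text
time: 16.52
eef_pos: [0.5707, 0.2596, 0.1815]
tcp_rot: [-0.335, 0.332, -0.621, 0.626]
wrist_force: [-5.8, -1.8, 13.9]
grip_width: 0.314
```

```bash
python3 -c "
from h import *
st([.5699,.259,.183])
view('c19.png',225,290,80,80,7,draw=False)"
```

```text
t 16.52 p [0.5707 0.2596 0.1815] zang -33.7 down [ 0.0072 -0.0055 -1.    ] F [-5.78 -1.77 13.95] w 26.7 q [ 0.41  0.49  1.67 -0.01  0.98  1.01]
tool delta [ 0.0009 -0.0015 -0.0004]
t 16.52 p [0.5707 0.2596 0.1815] zang -33.7 down [ 0.0072 -0.0055 -1.    ] F [-5.78 -1.77 13.95] w 26.7 q [ 0.41  0.49  1.67 -0.01  0.98  1.01]
```

View pics/c19.png

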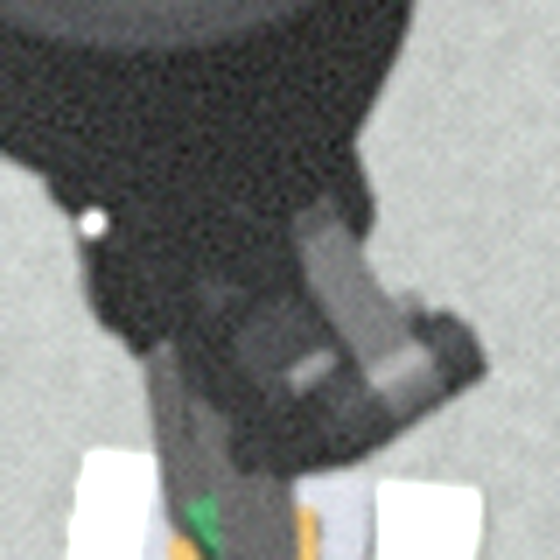

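Emit:
apply_moves:
  motion:
    - {"dx":0.001,"dy":0.0022,"dz":-0.0007,"roll":0,"hand":0.72}

```text
time: 16.7
eef_pos: [0.5704, 0.2596, 0.181]
tcp_rot: [-0.336, 0.331, -0.621, 0.626]
wrist_force: [-3.2, -2.6, 13.9]
grip_width: 0.324
```

Emit:
apply_moves:
  motion:
    - {"dx":0.001,"dy":0.0022,"dz":-0.0007,"roll":0,"hand":0.72}

```text
time: 16.82
eef_pos: [0.5701, 0.2595, 0.1806]
tcp_rot: [-0.337, 0.331, -0.62, 0.626]
wrist_force: [-2.4, -1.0, 13.9]
grip_width: 0.319
```

```bash
python3 -c "
from h import *
st([.5699,.259,.183])"
```

```text
t 16.82 p [0.5701 0.2595 0.1806] zang -33.7 down [ 0.0118 -0.0034 -0.9999] F [-2.42 -1.   13.86] w 27.2 q [ 0.41  0.49  1.67 -0.01  0.97  1.01]
tool delta [ 0.0005 -0.0024  0.0001]
```

Emit:
apply_moves:
  motion:
    - {"dx":0.0005,"dy":0.003,"dz":0,"roll":0,"hand":0.72}

```text
time: 16.95
eef_pos: [0.5703, 0.2594, 0.1793]
tcp_rot: [-0.337, 0.33, -0.621, 0.626]
wrist_force: [-5.6, -1.3, 13.0]
grip_width: 0.312
```

Emit:
apply_moves:
  motion:
    - {"dx":0.0005,"dy":0.003,"dz":0,"roll":0,"hand":0.72}
    - {"dx":0.0005,"dy":0.003,"dz":0,"roll":0,"hand":0.72}

```text
time: 17.2
eef_pos: [0.5702, 0.2594, 0.1765]
tcp_rot: [-0.338, 0.329, -0.621, 0.626]
wrist_force: [-5.0, -1.3, 13.3]
grip_width: 0.31
```

```bash
python3 -c "
from h import *
st([.5699,.259,.183])
view('c20.png',225,320,80,80,7,draw=False)"
```

```text
t 17.2 p [0.5702 0.2594 0.1765] zang -33.73 down [ 1.460e-02 -6.000e-04 -9.999e-01] F [-5.02 -1.31 13.27] w 26.4 q [ 0.41  0.49  1.68 -0.01  0.95  1.  ]
tool delta [ 0.0005 -0.0065  0.    ]
t 17.2 p [0.5702 0.2594 0.1765] zang -33.73 down [ 1.460e-02 -6.000e-04 -9.999e-01] F [-5.02 -1.31 13.27] w 26.4 q [ 0.41  0.49  1.68 -0.01  0.95  1.  ]
```

View pics/c20.png

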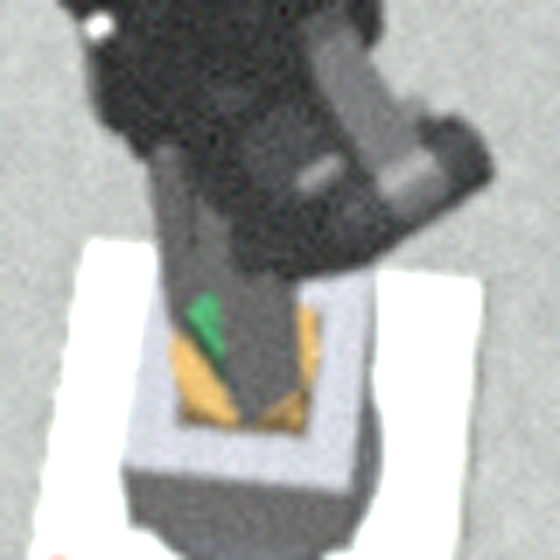

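Emit:
apply_moves:
  motion:
    - {"dx":0.001,"dy":0.003,"dz":-0.0003,"roll":0,"hand":0.72}

```text
time: 17.38
eef_pos: [0.5699, 0.2592, 0.175]
tcp_rot: [-0.339, 0.328, -0.621, 0.626]
wrist_force: [-4.3, 0.8, 13.9]
grip_width: 0.311
```

Emit:
apply_moves:
  motion:
    - {"dx":0.001,"dy":0.0025,"dz":-0.0003,"roll":0,"hand":0.72}

```text
time: 17.5
eef_pos: [0.5698, 0.2591, 0.1742]
tcp_rot: [-0.339, 0.328, -0.621, 0.626]
wrist_force: [-3.1, -0.9, 13.5]
grip_width: 0.313
```

```bash
python3 -c "
from h import *
st([.5699,.259,.183])
view('c21.png',225,320,80,80,7,draw=False)"
```

```text
t 17.5 p [0.5698 0.2591 0.1742] zang -33.74 down [ 0.0178  0.0017 -0.9998] F [-3.09 -0.85 13.5 ] w 26.6 q [ 0.41  0.49  1.68 -0.01  0.94  1.  ]
tool delta [-0.0001 -0.0088  0.0003]
t 17.5 p [0.5698 0.2591 0.1742] zang -33.74 down [ 0.0178  0.0017 -0.9998] F [-3.09 -0.85 13.5 ] w 26.6 q [ 0.41  0.49  1.68 -0.01  0.94  1.  ]
```

View pics/c21.png

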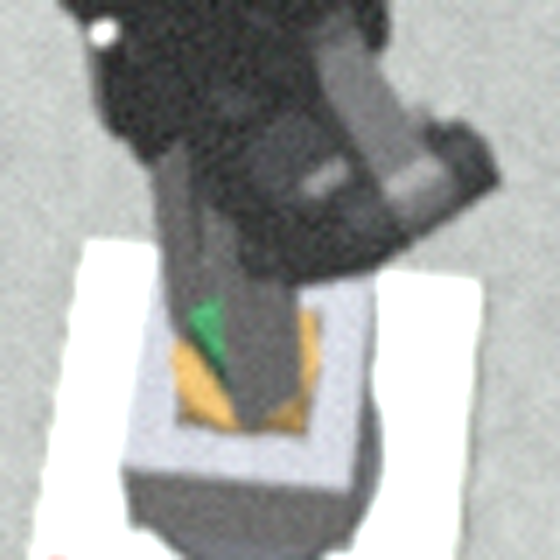

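Emit:
apply_moves:
  motion:
    - {"dx":0.0003,"dy":0.0025,"dz":0,"roll":0,"hand":0.72}

```text
time: 17.68
eef_pos: [0.57, 0.2593, 0.1733]
tcp_rot: [-0.34, 0.327, -0.621, 0.626]
wrist_force: [-5.3, 0.3, 14.0]
grip_width: 0.312
```

Emit:
apply_moves:
  motion:
    - {"dx":0.0003,"dy":0.0025,"dz":0,"roll":0,"hand":0.72}

```text
time: 17.8
eef_pos: [0.5703, 0.2597, 0.1726]
tcp_rot: [-0.34, 0.326, -0.622, 0.626]
wrist_force: [-5.1, 0.1, 16.3]
grip_width: 0.316
```

Emit:
apply_moves:
  motion:
    - {"dx":0.0003,"dy":0.0025,"dz":0,"roll":0,"hand":0.72}

```text
time: 17.92
eef_pos: [0.5707, 0.2602, 0.1722]
tcp_rot: [-0.341, 0.325, -0.622, 0.625]
wrist_force: [-6.5, -0.1, 18.2]
grip_width: 0.314
```

```bash
python3 -c "
from h import *
view('c22.png',225,330,80,80,7,draw=False)
b=manip.snapshot('top')[222:256,148:188].astype(float)
cv2.imwrite('pics/c22t.png',np.clip(cv2.resize(b,None,fx=14,fy=14,interpolation=cv2.INTER_CUBIC)*2,0,255).astype(np.uint8))
st([.5703,.2596,.183])
"
```

```text
t 17.93 p [0.5707 0.2602 0.1722] zang -33.79 down [ 0.022   0.0059 -0.9997] F [-6.54 -0.06 18.2 ] w 26.7 q [ 0.41  0.5   1.69 -0.    0.94  1.  ]
t 18.02 p [0.5708 0.2603 0.1723] zang -33.79 down [ 0.0222  0.0061 -0.9997] F [-5.57 -0.15 16.38] w 26.7 q [ 0.41  0.5   1.69 -0.    0.94  1.  ]
tool delta [ 0.0007 -0.0108  0.0001]
```

View pics/c22.png

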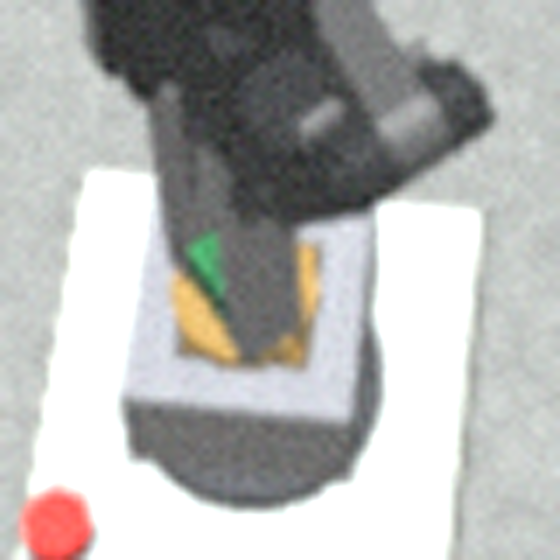

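View pics/c22t.png

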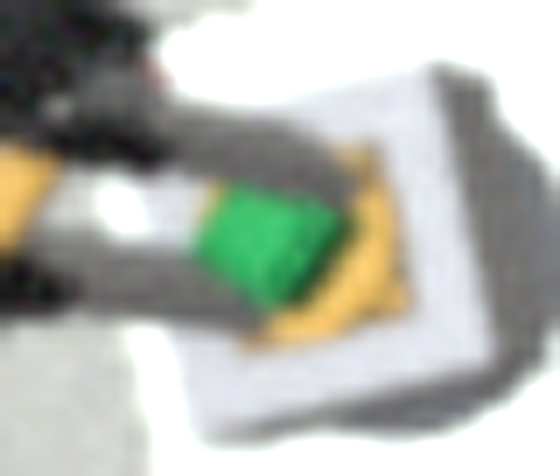

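Emit:
apply_moves:
  motion:
    - {"dx":0.0008,"dy":0.0025,"dz":0,"roll":0,"hand":0.72}

```text
time: 18.15
eef_pos: [0.5709, 0.2605, 0.172]
tcp_rot: [-0.342, 0.324, -0.622, 0.625]
wrist_force: [-5.7, -0.1, 19.2]
grip_width: 0.318
```

```bash
python3 -c "
from h import *
st([.5701,.2594,.18])"
```

```text
t 18.15 p [0.5709 0.2605 0.172 ] zang -33.81 down [ 0.0239  0.0079 -0.9997] F [-5.74 -0.05 19.2 ] w 27.0 q [ 0.41  0.5   1.69 -0.    0.93  1.  ]
tool delta [ 0.0012 -0.008   0.    ]
```

Emit:
apply_moves:
  squeeze: 22
  motion:
    - {"dx":0.0005,"dy":-0.0015,"dz":0,"roll":0,"hand":0.72}
    - {"dx":0,"dy":0,"dz":0,"roll":0,"hand":0.66}
    - {"dx":0,"dy":0,"dz":0,"roll":0,"hand":0.62}
    - {"dx":0,"dy":0,"dz":0,"roll":0,"hand":0.57}
    - {"dx":0,"dy":0,"dz":0,"roll":0,"hand":0.555}

```text
time: 18.77
eef_pos: [0.5709, 0.2604, 0.1735]
tcp_rot: [-0.342, 0.324, -0.622, 0.625]
wrist_force: [0.3, -1.0, -1.5]
grip_width: 0.444
```

```bash
python3 -c "
from h import *
view('c23.png',225,320,80,80,7,draw=False)
b=manip.snapshot('top')[222:256,148:188].astype(float)
cv2.imwrite('pics/c23t.png',np.clip(cv2.resize(b,None,fx=14,fy=14,interpolation=cv2.INTER_CUBIC)*2,0,255).astype(np.uint8))
"
```

```text
t 18.77 p [0.5709 0.2604 0.1735] zang -33.8 down [ 0.025   0.0086 -0.9996] F [ 0.29 -1.   -1.46] w 37.8 q [ 0.41  0.49  1.69 -0.    0.93  1.  ]
```

View pics/c23.png

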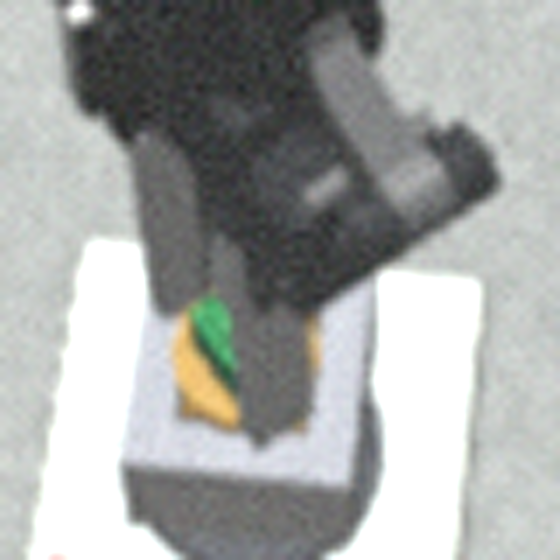

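View pics/c23t.png

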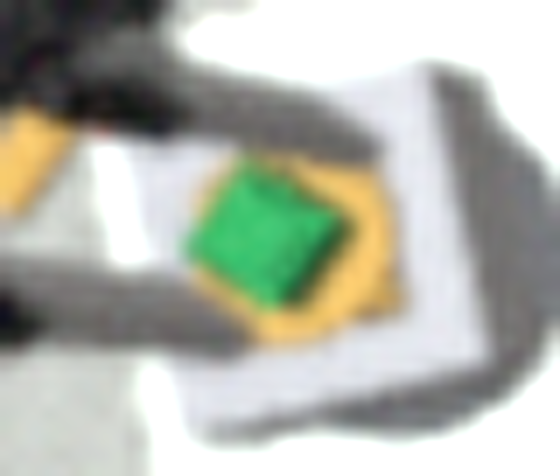

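Emit:
apply_moves:
  motion:
    - {"dx":0,"dy":-0.006,"dz":0,"roll":0,"hand":0.555}
    - {"dx":0,"dy":-0.01,"dz":0,"roll":0,"hand":0.555}
    - {"dx":0,"dy":-0.012,"dz":0,"roll":0,"hand":0.555}
    - {"dx":0,"dy":-0.014,"dz":0,"roll":0,"hand":0.555}
    - {"dx":0,"dy":-0.014,"dz":0,"roll":0,"hand":0.555}
    - {"dx":0,"dy":-0.01,"dz":0,"roll":0,"hand":0.555}
    - {"dx":0,"dy":0,"dz":0,"roll":0,"hand":0.555}

```text
time: 19.75
eef_pos: [0.5699, 0.2602, 0.2462]
tcp_rot: [-0.343, 0.323, -0.622, 0.625]
wrist_force: [0.3, -0.1, -1.4]
grip_width: 0.446
```

```bash
python3 -c "
from h import *
view('c24.png',225,270,80,130,5,draw=False)
st([.5755,-.2375,.2])"
```

```text
t 19.75 p [0.5699 0.2602 0.2462] zang -33.81 down [ 0.0281  0.0099 -0.9996] F [ 0.33 -0.11 -1.41] w 37.9 q [ 0.41  0.41  1.64 -0.    1.07  1.  ]
t 19.8 p [0.5697 0.26   0.2456] zang -33.8 down [ 0.0273  0.0096 -0.9996] F [ 0.17 -0.36 -0.26] w 37.7 q [ 0.41  0.41  1.64 -0.    1.07  1.  ]
tool delta [0.4112 0.041  0.2808]
```

View pics/c24.png

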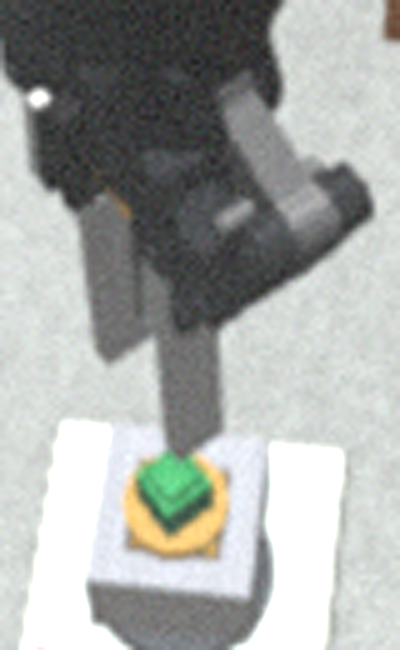

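Emit:
apply_moves:
  motion:
    - {"dx":0.012,"dy":0,"dz":0.008,"roll":0,"hand":0.555}
    - {"dx":0.022,"dy":0,"dz":0.015,"roll":0,"hand":0.555}
    - {"dx":0.026,"dy":0,"dz":0.017,"roll":0,"hand":0.555}
    - {"dx":0.026,"dy":0,"dz":0.017,"roll":0,"hand":0.555}
    - {"dx":0.026,"dy":0,"dz":0.017,"roll":0,"hand":0.555}
    - {"dx":0.022,"dy":0,"dz":0.015,"roll":0,"hand":0.555}

```text
time: 20.55
eef_pos: [0.5661, 0.0913, 0.2398]
tcp_rot: [-0.341, 0.327, -0.622, 0.625]
wrist_force: [-0.4, -0.6, -1.0]
grip_width: 0.449
```

```bash
python3 -c "
from h import *
st([.5755,-.2375,.2],-72.5)
out=[]
for n,(u,v,w,h) in(('top',(148,218,40,40)),('side',(240,345,40,40))):
    im=np.mean([manip.snapshot(n).astype(float) for _ in range(3)],0); np.save('pics/%s25.npy'%n,im)
    k=10;a=np.clip(cv2.resize(im[v:v+h,u:u+w],None,fx=k,fy=k,interpolation=cv2.INTER_CUBIC)*1.8,0,255).astype(np.uint8)
    for z,r in((.072,.015),(.077,.015)):
        q=np.array([(proj(n,[.567+r*np.cos(t),.2527+r*np.sin(t),z])+.5-[u,v])*k for t in np.linspace(0,6.28,60)]).astype(int); cv2.polylines(a,[q],True,(255,0,255),1)
    out.append(a)
cv2.imwrite('pics/c25.png',np.hstack(out))"
```

```text
t 20.55 p [0.5661 0.0913 0.2398] zang -33.65 down [ 0.0199  0.0066 -0.9998] F [-0.42 -0.59 -1.  ] w 38.2 q [0.14 0.34 1.76 0.   1.02 0.72]
tool delta [0.2692 0.0378 0.1895]
roll units 4.857
```

View pics/c25.png

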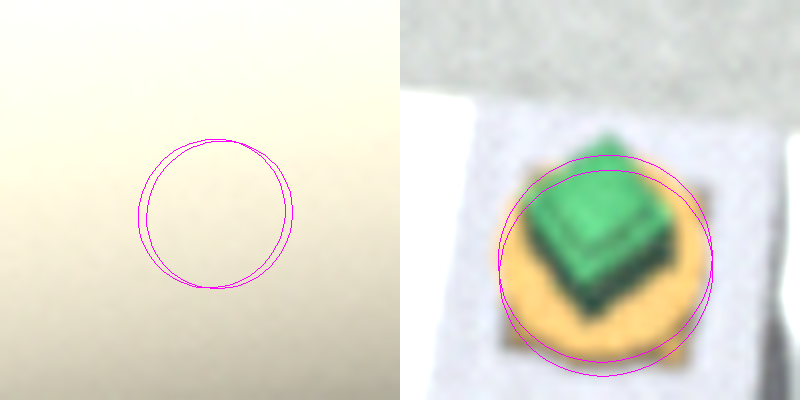

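Emit:
apply_moves:
  motion:
    - {"dx":0.016,"dy":0,"dz":0.01,"roll":0.2,"hand":0.555}
    - {"dx":0.022,"dy":0,"dz":0.015,"roll":0.5,"hand":0.555}
    - {"dx":0.026,"dy":0,"dz":0.02,"roll":0.5,"hand":0.555}
    - {"dx":0.026,"dy":0,"dz":0.02,"roll":0.5,"hand":0.555}
    - {"dx":0.02,"dy":0,"dz":0.02,"roll":0.5,"hand":0.555}
    - {"dx":0.01,"dy":0,"dz":0.01,"roll":0.3,"hand":0.555}
    - {"dx":0,"dy":0,"dz":0,"roll":0,"hand":0.555}

```text
time: 21.72
eef_pos: [0.5579, -0.0638, 0.2385]
tcp_rot: [0.225, -0.21, 0.673, -0.673]
wrist_force: [0.4, -0.7, -2.2]
grip_width: 0.448
```

```bash
python3 -c "
from h import *
st([.5755,-.2375,.2],-72.5)
out=[]
for n,(u,v,w,h) in(('top',(148,218,40,40)),('side',(240,345,40,50))):
    im=np.mean([manip.snapshot(n).astype(float) for _ in range(4)],0); np.save('pics/%s26.npy'%n,im)
    k=10;a=np.clip(cv2.resize(im[v:v+h,u:u+w],None,fx=k,fy=k,interpolation=cv2.INTER_CUBIC)*1.8,0,255).astype(np.uint8)
    out.append(cv2.copyMakeBorder(a,0,500-a.shape[0],0,0,0))
cv2.imwrite('pics/c26.png',np.hstack(out))"
```

```text
t 21.73 p [ 0.5579 -0.0638  0.2385] zang -54.14 down [ 0.0206  0.0068 -0.9998] F [ 0.44 -0.73 -2.21] w 38.1 q [-0.14  0.32  1.79  0.01  1.01  0.8 ]
tool delta [0.0883 0.0377 0.1508]
roll units 2.296
```

View pics/c26.png

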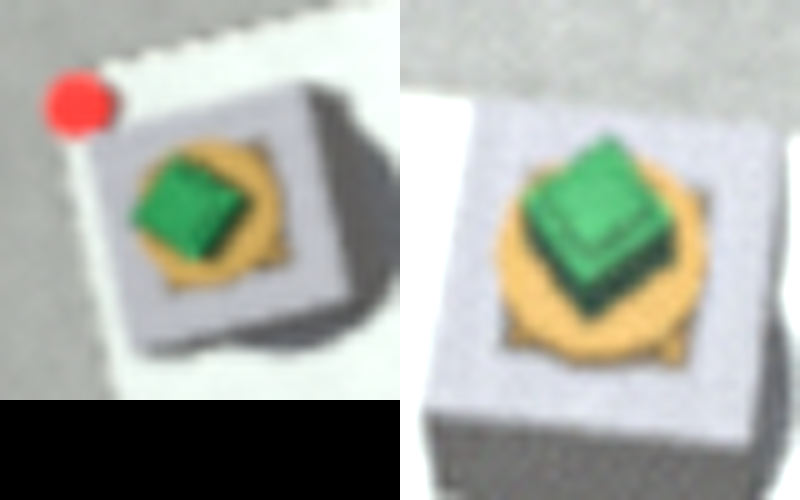

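```bash
python3 -c "
from h import *
S=lambda x,y:(240+(x-400)/10-.5,345+y/10-.5)
T=lambda x,y:(148+x/10-.5,218+y/10-.5)
for nm,t,s in [('TL?',(88,130),None)]: pass
# identify correspondences by world position at z=.072
for nm,pts,f,n in(('faceS',[(475,97),(785,128),(750,442),(425,408)],S,'side'),('faceT',[(88,130),(308,82),(350,298),(142,352)],T,'top'),('colletS',[(530,168),(708,188),(688,362),(503,345)],S,'side'),('colletT',[(268,140),(288,262),(172,288)],T,'top')):
    P=[onz(n,*f(*p),.072)[:2].round(4).tolist() for p in pts]; print(nm,P, np.mean(P,0).round(4))
print('face tri')
for t,s in(((88,130),(750,442)),((308,82),(425,408)),((350,298),(475,97)),((142,352),(785,128))):
    pass
E=[]
ft=[(88,130),(308,82),(350,298),(142,352)]; fs=[(475,97),(785,128),(750,442),(425,408)]
for t in ft:
    pt=onz('top',*T(*t),.072); j=min(range(4),key=lambda j:np.linalg.norm(onz('side',*S(*fs[j]),.072)-pt)); p,e=tri(T(*t),S(*fs[j]));print('face',p.round(4),round(e,4))
cs=[(530,168),(708,188),(688,362),(503,345)]
for t in [(268,140),(288,262),(172,288)]:
    pt=onz('top',*T(*t),.072); j=min(range(4),key=lambda j:np.linalg.norm(onz('side',*S(*cs[j]),.072)-pt)); p,e=tri(T(*t),S(*cs[j]));print('collet',p.round(4),round(e,4))
# collar top face centre
ct=T((133+285)/2,(138+287)/2); csd=S((497+708)/2,(150+355)/2)
print('collar',tri(ct,csd), onz('top',*ct,.077),onz('side',*csd,.077))
"
```

```text
faceS [[0.5944, 0.235], [0.5508, 0.2241], [0.5395, 0.2685], [0.5833, 0.2794]] [0.567  0.2518]
faceT [[0.5845, 0.2804], [0.5939, 0.2353], [0.5499, 0.2255], [0.5394, 0.2677]] [0.5669 0.2522]
colletS [[0.5829, 0.2422], [0.5579, 0.2363], [0.5515, 0.2609], [0.5766, 0.2675]] [0.5672 0.2517]
colletT [[0.5821, 0.2432], [0.5573, 0.2384], [0.5522, 0.262]] [0.5639 0.2479]
face tri
face [0.5838 0.2798 0.073 ] 0.0013
face [0.5941 0.2352 0.0726] 0.0004
face [0.5501 0.2249 0.0742] 0.0006
face [0.5395 0.2681 0.071 ] 0.0002
collet [0.5823 0.2428 0.0736] 0.0006
collet [0.5573 0.2375 0.0751] 0.0003
collet [0.5517 0.2615 0.0734] 0.0009
collar (array([0.56721695, 0.25279026, 0.07859649]), np.float64(0.00022634686845374473)) [0.56719685 0.25328123 0.077     ] [0.56762318 0.25219488 0.077     ]
```

Emit:
apply_moves:
  motion:
    - {"dx":0.005,"dy":0,"dz":0.012,"roll":0.4,"hand":0.555}
    - {"dx":0.008,"dy":0,"dz":0.025,"roll":0.5,"hand":0.555}
    - {"dx":0.008,"dy":0,"dz":0.025,"roll":0.5,"hand":0.555}
    - {"dx":0.006,"dy":0,"dz":0.025,"roll":0.5,"hand":0.555}
    - {"dx":0.004,"dy":0,"dz":0.025,"roll":0.2,"hand":0.555}
    - {"dx":0,"dy":0,"dz":0.025,"roll":0,"hand":0.555}
    - {"dx":0,"dy":0,"dz":0.015,"roll":0,"hand":0.555}
    - {"dx":0,"dy":0,"dz":0,"roll":0,"hand":0.555}

```text
time: 23.12
eef_pos: [0.5975, -0.2229, 0.2383]
tcp_rot: [0.119, -0.103, 0.699, -0.697]
wrist_force: [-0.4, 0.1, -1.9]
grip_width: 0.447
```

```bash
python3 -c "
from h import *
st([.58,-.236,.2],-71)"
```

```text
t 23.12 p [ 0.5975 -0.2229  0.2383] zang -71.93 down [ 0.0218  0.0059 -0.9997] F [-0.44  0.05 -1.88] w 38.0 q [-0.38  0.43  1.61  0.02  1.07  0.87]
tool delta [0.0216 0.0378 0.007 ]
roll units -0.117
```

Emit:
apply_moves:
  motion:
    - {"dx":0.01,"dy":0.01,"dz":0.003,"roll":-0.1,"hand":0.555}
    - {"dx":0.01,"dy":0.012,"dz":0.003,"roll":0,"hand":0.555}
    - {"dx":0.003,"dy":0.012,"dz":0.001,"roll":0,"hand":0.555}
    - {"dx":0,"dy":0.01,"dz":0,"roll":0,"hand":0.555}
    - {"dx":0,"dy":0,"dz":0,"roll":0,"hand":0.555}

```text
time: 23.75
eef_pos: [0.5759, -0.235, 0.1894]
tcp_rot: [0.124, -0.11, 0.699, -0.696]
wrist_force: [0.0, -0.2, -1.5]
grip_width: 0.445
```

```bash
python3 -c "
from h import *
st([.58,-.236,.16],-71)
view('c27.png',310,90,70,110,6,off=.0048,L=.0955)"
```

```text
t 23.75 p [ 0.5759 -0.235   0.1894] zang -70.98 down [ 0.0186  0.0078 -0.9998] F [ 0.04 -0.24 -1.45] w 37.9 q [-0.41  0.47  1.68  0.02  0.97  0.82]
tool delta [-0.003   0.0295  0.0023]
roll units 0.003
t 23.75 p [ 0.5759 -0.235   0.1894] zang -70.98 down [ 0.0186  0.0078 -0.9998] F [ 0.04 -0.24 -1.45] w 37.9 q [-0.41  0.47  1.68  0.02  0.97  0.82]
```

View pics/c27.png

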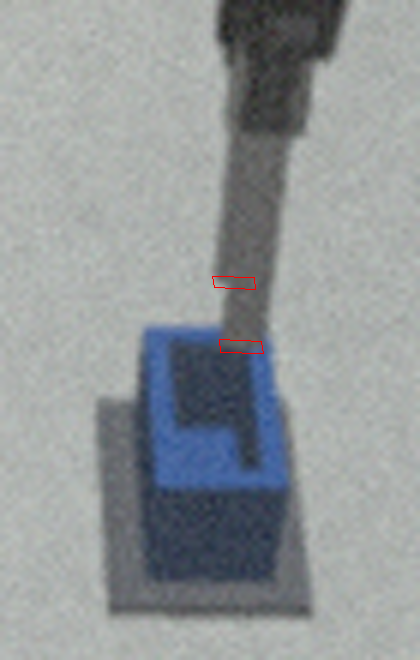

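Emit:
apply_moves:
  motion:
    - {"dx":-0.003,"dy":0.004,"dz":0.002,"roll":0,"hand":0.555}
    - {"dx":0,"dy":0.008,"dz":0,"roll":0,"hand":0.555}
    - {"dx":0,"dy":0.008,"dz":0,"roll":0,"hand":0.555}
    - {"dx":0,"dy":0.006,"dz":0,"roll":0,"hand":0.555}
    - {"dx":0,"dy":0.003,"dz":0,"roll":0,"hand":0.555}
    - {"dx":0,"dy":0,"dz":0,"roll":0,"hand":0.555}

```text
time: 24.55
eef_pos: [0.5816, -0.2358, 0.1596]
tcp_rot: [0.125, -0.109, 0.698, -0.696]
wrist_force: [-0.4, -0.9, -1.7]
grip_width: 0.446
```

```bash
python3 -c "
from h import *
st([.5795,-.236,.106],-71)
view('c28.png',310,90,70,110,6,off=.0048,L=.0955)"
```

```text
t 24.55 p [ 0.5816 -0.2358  0.1596] zang -70.94 down [ 0.0208  0.0069 -0.9998] F [-0.43 -0.87 -1.68] w 37.9 q [-0.41  0.52  1.69  0.02  0.92  0.82]
tool delta [ 0.0032  0.0536 -0.0005]
roll units 0.008
t 24.55 p [ 0.5816 -0.2358  0.1596] zang -70.94 down [ 0.0208  0.0069 -0.9998] F [-0.43 -0.87 -1.68] w 37.9 q [-0.41  0.52  1.69  0.02  0.92  0.82]
```

View pics/c28.png

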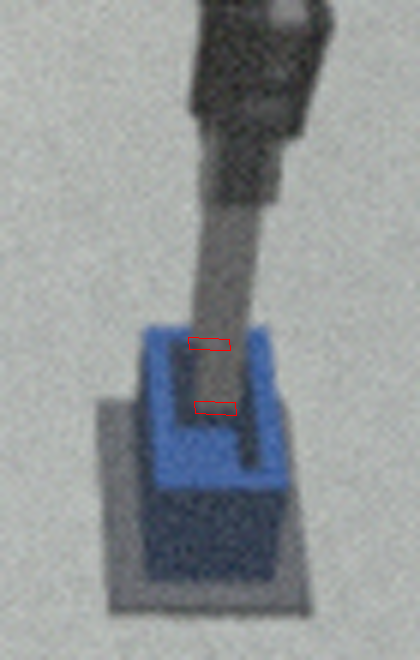

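Emit:
apply_moves:
  motion:
    - {"dx":0.003,"dy":0.004,"dz":0,"roll":0,"hand":0.555}
    - {"dx":0.001,"dy":0.008,"dz":0,"roll":0,"hand":0.555}
    - {"dx":0,"dy":0.008,"dz":0,"roll":0,"hand":0.555}
    - {"dx":0,"dy":0.008,"dz":0,"roll":0,"hand":0.555}
    - {"dx":0,"dy":0.006,"dz":0,"roll":0,"hand":0.555}
    - {"dx":0,"dy":0,"dz":0,"roll":0,"hand":0.555}

```text
time: 25.35
eef_pos: [0.5783, -0.237, 0.1233]
tcp_rot: [0.125, -0.109, 0.698, -0.696]
wrist_force: [-0.2, -0.4, -0.5]
grip_width: 0.446
```

```bash
python3 -c "
from h import *
st([.5795,-.236,.105],-71)
view('c29.png',310,90,70,110,6,off=.0048,L=.0955)"
```

```text
t 25.35 p [ 0.5783 -0.237   0.1233] zang -70.94 down [ 0.021   0.0068 -0.9998] F [-0.2  -0.39 -0.55] w 37.9 q [-0.41  0.56  1.71  0.02  0.85  0.81]
tool delta [-0.001   0.0183 -0.0006]
roll units 0.007
t 25.35 p [ 0.5783 -0.237   0.1233] zang -70.94 down [ 0.021   0.0068 -0.9998] F [-0.2  -0.39 -0.55] w 37.9 q [-0.41  0.56  1.71  0.02  0.85  0.81]
```

View pics/c29.png

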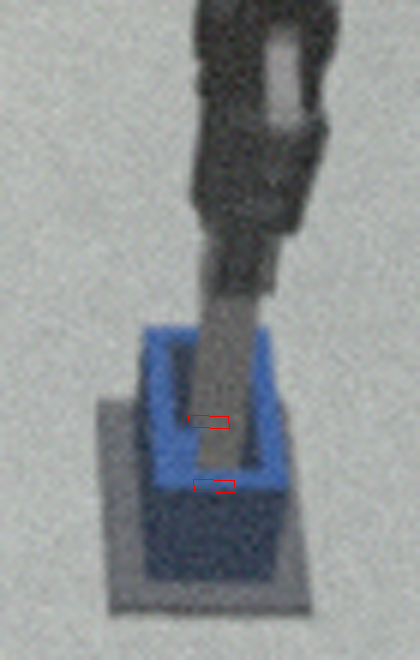

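In the well. The tip is about 28 mm above the bench; on down to floor contact.

Emit:
apply_moves:
  motion:
    - {"dx":-0.001,"dy":0.005,"dz":0,"roll":0,"hand":0.555}
    - {"dx":0,"dy":0.006,"dz":0,"roll":0,"hand":0.555}
    - {"dx":0,"dy":0.004,"dz":0,"roll":0,"hand":0.555}
    - {"dx":0,"dy":0,"dz":0,"roll":0,"hand":0.555}

```text
time: 25.9
eef_pos: [0.5802, -0.2367, 0.108]
tcp_rot: [0.125, -0.109, 0.698, -0.696]
wrist_force: [-0.7, 0.8, -1.4]
grip_width: 0.446
```

Emit:
apply_moves:
  motion:
    - {"dx":0,"dy":0.001,"dz":0,"roll":0,"hand":0.555}
    - {"dx":0,"dy":0.001,"dz":0,"roll":0,"hand":0.555}

```text
time: 26.15
eef_pos: [0.5804, -0.2368, 0.1061]
tcp_rot: [0.125, -0.109, 0.698, -0.697]
wrist_force: [1.2, -0.0, -1.0]
grip_width: 0.442
```

Emit:
apply_moves:
  motion:
    - {"dx":0,"dy":0.001,"dz":0,"roll":0,"hand":0.555}
    - {"dx":0,"dy":0.001,"dz":0,"roll":0,"hand":0.555}

```text
time: 26.4
eef_pos: [0.5806, -0.2369, 0.1043]
tcp_rot: [0.125, -0.109, 0.698, -0.697]
wrist_force: [0.2, -0.1, -0.7]
grip_width: 0.446
```

Emit:
apply_moves:
  motion:
    - {"dx":0,"dy":0.001,"dz":0,"roll":0,"hand":0.555}
    - {"dx":0,"dy":0.001,"dz":0,"roll":0,"hand":0.555}

```text
time: 26.65
eef_pos: [0.5814, -0.2369, 0.1037]
tcp_rot: [0.126, -0.108, 0.698, -0.697]
wrist_force: [-0.9, 2.4, 8.2]
grip_width: 0.446
```

```bash
python3 -c "
from h import *
st([.5795,-.236,.105],-71)
view('c30.png',310,90,70,110,6,off=.0048,L=.0955)"
```

```text
t 26.65 p [ 0.5814 -0.2369  0.1037] zang -70.95 down [ 0.0244  0.0059 -0.9997] F [-0.91  2.35  8.22] w 37.9 q [-0.41  0.59  1.71  0.02  0.81  0.81]
tool delta [ 0.0014 -0.0013 -0.0014]
roll units 0.006
t 26.65 p [ 0.5814 -0.2369  0.1037] zang -70.95 down [ 0.0244  0.0059 -0.9997] F [-0.91  2.35  8.22] w 37.9 q [-0.41  0.59  1.71  0.02  0.81  0.81]
```

View pics/c30.png

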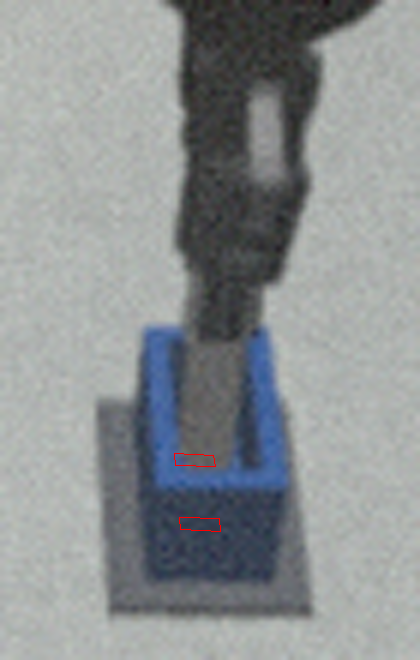

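Emit:
apply_moves:
  motion:
    - {"dx":0,"dy":0,"dz":0,"roll":0,"hand":0.53}
    - {"dx":0,"dy":0,"dz":0,"roll":0,"hand":0.49}
    - {"dx":0,"dy":0,"dz":0,"roll":0,"hand":0.45}
    - {"dx":0,"dy":0,"dz":0,"roll":0,"hand":0.4}
    - {"dx":0,"dy":0,"dz":0,"roll":0,"hand":0.25}
    - {"dx":0,"dy":0,"dz":0,"roll":0,"hand":0.1}
    - {"dx":0,"dy":0,"dz":0,"roll":0,"hand":0}
    - {"dx":0,"dy":0,"dz":0,"roll":0,"hand":0}

```text
time: 27.7
eef_pos: [0.5816, -0.237, 0.1038]
tcp_rot: [0.126, -0.108, 0.698, -0.697]
wrist_force: [0.1, -0.2, 0.6]
grip_width: 1.0
```

```bash
python3 -c "
from h import *
st([.5795,-.236,.105],-71)
view('c31.png',310,90,70,110,6,draw=False)"
```

```text
t 27.7 p [ 0.5816 -0.237   0.1038] zang -70.95 down [ 0.0251  0.0055 -0.9997] F [ 0.06 -0.25  0.61] w 85.0 q [-0.41  0.59  1.71  0.02  0.81  0.81]
tool delta [ 0.0016 -0.0013 -0.0017]
roll units 0.006
t 27.7 p [ 0.5816 -0.237   0.1038] zang -70.95 down [ 0.0251  0.0055 -0.9997] F [ 0.06 -0.25  0.61] w 85.0 q [-0.41  0.59  1.71  0.02  0.81  0.81]
```

View pics/c31.png

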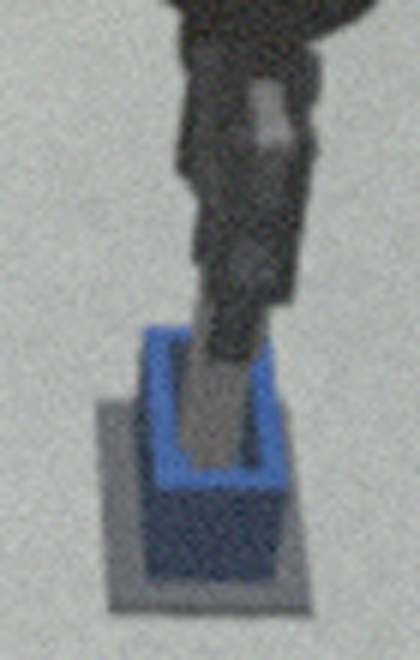

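Emit:
apply_moves:
  motion:
    - {"dx":0,"dy":-0.006,"dz":-0.0015,"roll":0,"hand":0}
    - {"dx":0,"dy":-0.012,"dz":0,"roll":0,"hand":0}
    - {"dx":0,"dy":-0.015,"dz":0,"roll":0,"hand":0}
    - {"dx":0,"dy":-0.018,"dz":0,"roll":0,"hand":0}
    - {"dx":0,"dy":-0.018,"dz":0,"roll":0,"hand":0}
    - {"dx":0,"dy":-0.018,"dz":0,"roll":0,"hand":0}
    - {"dx":0,"dy":-0.018,"dz":0,"roll":0,"hand":0}
    - {"dx":0,"dy":-0.01,"dz":0,"roll":0,"hand":0}

```text
time: 28.75
eef_pos: [0.5785, -0.2364, 0.2285]
tcp_rot: [-0.127, 0.107, -0.697, 0.697]
wrist_force: [1.4, 0.1, -0.3]
grip_width: 0.999
```

Emit:
apply_moves:
  motion:
    - {"dx":0.03,"dy":-0.02,"dz":0.015,"roll":0,"hand":0}
    - {"dx":0.035,"dy":-0.01,"dz":0.015,"roll":0,"hand":0}
    - {"dx":0.035,"dy":0,"dz":0.015,"roll":0,"hand":0}
    - {"dx":0.02,"dy":0,"dz":0.01,"roll":0,"hand":0}
    - {"dx":0,"dy":0,"dz":0,"roll":0,"hand":0}

```text
time: 29.38
eef_pos: [0.48, -0.3299, 0.2585]
tcp_rot: [-0.128, 0.107, -0.697, 0.698]
wrist_force: [0.3, 0.8, 0.4]
grip_width: 0.998
```

```bash
python3 -c "
from h import *
st()
cv2.imwrite('pics/s32.png',np.clip(manip.snapshot('side')*1.4,0,255).astype(np.uint8));cv2.imwrite('pics/t32.png',np.clip(manip.snapshot('top')*1.4,0,255).astype(np.uint8))"
```

```text
t 29.38 p [ 0.48   -0.3299  0.2585] zang -70.88 down [ 0.0286  0.0038 -0.9996] F [0.26 0.85 0.36] w 84.8 q [-0.63  0.33  1.72  0.02  1.07  0.59]
```

View pics/s32.png

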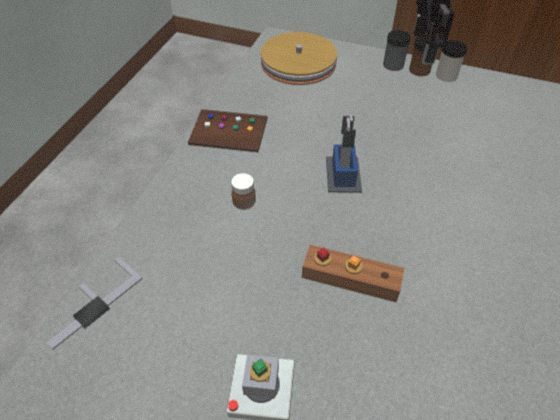

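View pics/t32.png

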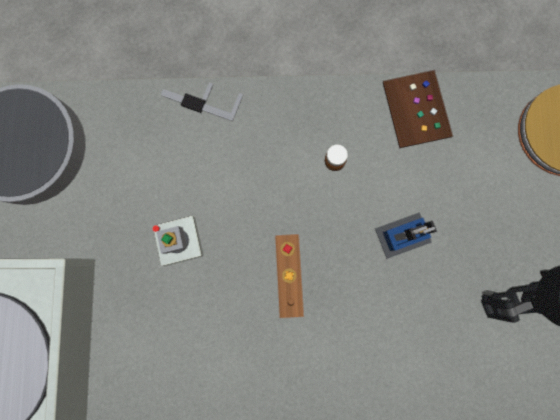

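```bash
python3 -c "
from rig import manip
print(manip.finish_job())"
```

```text
the job is handed in; nothing more can be done
None
```

The dop with the green stone is in the collet, pressed home, and the tongs are back upright in the well of their blue stand. I handed the job in at about 29 s of the 69 s.

**What I did:** I took the tongs from the stand and lifted the dop by its stone with a 20–22 N grip. I set the pin into the collet without any contact force and pressed with the grip raised to 28 N, which puts roughly 16 N on the stone. I then opened the tongs, lifted clear and set them back in the well.

**Checks on the press:**
- **Force:** it levelled off at about 16 N while the collet slid, then rose at roughly the quill's 6 N/mm to about 21 N at the end. That means the collet reached its stop.
- **Travel:** the downward travel matched the collet stroke plus the quill's sink.
- **Flushness:** afterwards, the side view put the collet and chuck-face centres within 0.3 mm of each other when both were cast at the face's height. The two-view heights read 1–2 mm high (collet corners 74 mm, face 73 mm, collar top 78.6 mm against 77 mm expected). That is within the pixel and calibration error but not exact.

**Checks on the rest:** the last pictures show the tongs standing in their well, the red and amber dops still in the rack, the jar where it was and the gripper clear of everything.

**What was not perfect:**
- The tool tilt drifted up to about 1.6° during the job.
- A side force of up to about 6.5 N appeared while pressing.
- The tongs sat about 5 mm off-centre in the gripper. I measured that and allowed for it.

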